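# Kit the roller tray and hold it over the massage carriage

## Robot

A 6-joint arm with a two-finger parallel gripper is mounted at the origin on the work surface. World frame = base frame: x ahead of the robot, y to its left, z up, the work surface at z = 0. Lengths are in m, angles in rad, forces in N, time in s.
With the tool pointing down it reaches from about 0.375 to 0.925 m from the base axis. Payload 5.7 kg.
Tool frame: the origin (TCP) lies midway between the tips of the shut fingers; the grasp point (between the pads) lies 19 mm behind it; z points along the fingers, y is the direction in which the jaws open and shut (so a half turn about z gives the same grasp; the last joint's range is limited). The gripper opens to 85 mm and grips with 20 to 120 N. Pads are 22 mm wide; open, the fingers measure 114 mm over their backs; the gripper's body (76 mm by 85 mm) begins 54 mm behind the grasp point. The pads swing forward as they close: fully open they stand 13 mm farther back than shut.
Start: joints at [1.019, 0.359, 1.51, -0, 1.272, -0.115], TCP at [0.254, 0.544, 0.194] pointing down, gripper open.
Joint ranges: [-2.97, 2.97], [-1.01, 2.36], [0.21, 2.38], [-0.96, 4.11], [0.2, 2.71], [-2.98, 2.98]. Speed limits (rad/s): [2.39, 2.39, 3.14, 3.14, 3.14, 3.14].

## Interface

Orientations are given as a unit quaternion [w, x, y, z].
In Python, from plant import r gives the robot as it stands.
- The arm moves only by the tool play_rows, never from a script. Its argument "targets" is a list of rows, each a list of 6 numbers: the shift along the tool's x, y, z in mm, then the turn, a rotation vector about the tool's x, y, z in degrees. In form: [[x, y, z, wx, wy, wz], ...]. A call has 1 to 12 rows; each row is the pose to reach, as a shift and turn from the pose commanded when the call began, along the tool's axes at that moment; what a row does not reach only later rows make up. A row lasts 1/10 s, in which the tool goes at most 50 mm and 8.59 degrees, less where a joint would pass 70% of its speed; a pose out of reach is approached as far as the arm can. A call with a gripper value outside its range is refused whole. "fingers" is the finger opening in mm, from 0 to 85.4, set as the call begins (left out, the last holds). The fingers move at their own pace and stop on an object; "grip_force" is the grip in N (left out, the last holds). Time passes only in rows, so rows that repeat a pose let the fingers close. It gives the time, the measured TCP pose, the force and the opening at its end, in the units of the state.
- r.sense(): the state, without advancing time (a new reading comes with each control period).
- r.snapshot(name): name is "scene" or "side" or "wrist"; returns a dict with "img" (420x560x3 uint8, red, green, blue), "vfov" (degrees; the focal length in pixels is half the picture's height over the tangent of half this angle, whatever the lens; pixels are square), "cx", "cy" (the principal point, pixels), "k1" (the pictures are not rectified: a ray, as slopes to the right and down, at radius r is drawn at 1 + k1 r^2 times it, then the intrinsics apply), "R" (3x3) and "t" (3): a world point X has camera coordinates R X + t; the wrist camera has in their place "hand_eye" (4x4, takes a point from camera to tool coordinates, whose origin is the TCP and whose axes are the flange's). Camera axes: x right, y down, z forward; pixel columns grow to the right and rows downward; lengths in m; the calibration is good to about 2 mm. A picture is of the moment at which its call begins: read the wrist's pose just before it. There is no depth.
- r.close_job(): hands the job in, once; it reports no verdict.
The state is a dict: "time_s": time; "qpos": joint angles; "dq": joint speeds; "effort": joint torques, N m; "ee_pos": TCP position; "tool_rot": TCP orientation; "wrist_force": force on the tool from outside, world axes, zero at the start; "torque": the same for the moment, N m; "finger_gap": opening from 0.0 (shut) to 1.0 (fully open).
Only numpy, scipy, OpenCV 4.12 (cv2) and the standard library are available. Lean on these libraries where they do the work, as an engineer would, in place of code of your own. Each camera call takes 0.05 s, during which the arm holds its last target.

## Task

The fitter needs the parts for the missing roller: slide the aluminium spacer sleeve all the way down over the steel pin of the blue kit tray, let go of it, then lift the tray by its black handle and carry it, level all the way so that the loose jade ball stays in its shallow pocket, to the massage carriage. Finish while holding the tray level and still over the middle of the carriage, about 10 cm clear above its jade domes; do not put it down. Leave everything else on the bench where it is.

Things in the scene. Friction and masses are not known exactly. Their poses are not given: they have to be found in the camera images.
- tray: loose blue plastic kit tray, 260 long (its x) x 130 wide (its y), floor 5 thick, rim 4 thick and 14 high, about 0.34 kg empty. Origin: centre of its underside; z up. May stand at any yaw. Across its centre stands a black handle: a straight bar 64 long (along tray x), 14 thick (along tray y), 24 high, its top 95 above the underside, on two aluminium legs 12 thick, nothing beside it; the bar is pinched across its thickness from above.
- tray_grip (a point): centre of the tray's black handle bar, 83 above the tray's underside; axes as the tray's
- tray_pin (a point): foot of the tray's steel pin, on the tray floor (5 above the underside), 92 from the tray centre along tray -x. The pin is fixed upright, 12 diameter, 45 of straight shank and then an 8 high cone to a 6 diameter tip: its tip is 53 above this point
- tray_pocket (a point): where the ball's centre is when it lies in the middle of the tray's white pocket ring: 92 from the tray centre along tray +x, 25 above the underside. The ring is 46 outside, 31 inside and only 4 high, so the ball can shift 3 to 4 mm in it and rolls out when the tray tips some 35 degrees
- ball_center (a point): centre of the loose jade ball, pale green, 40 diameter, about 0.1 kg; starts in the pocket
- sleeve: loose aluminium spacer sleeve (plain grey metal tube), 32 outside, 15 bore, 30 high, about 0.05 kg, standing on end on the bench. Origin: centre of its lower face; z along the bore. It fits the tray's pin loosely; fully home it stands on the tray floor
- carriage: massage carriage of a massage bed on its short rails, fixed to the bench: base plate 320 (its x) x 200 (its y), jade domes in white collars on three corners, the fourth bare; tops 86 above the bench. Origin: centre of its underside; z up
- carriage_mid (a point): point over the middle of the carriage, level with the tops of its jade domes, 86 above the bench
- rubber_bush: bystander: black rubber bush, 36 diameter, 24 high, standing near the sleeve. Origin: centre of its lower face
- brass_bush: bystander: yellow brass bush, 26 diameter, 36 high, standing near the sleeve (its bore is too small for the pin). Origin: centre of its lower face
- massager: bystander: white hand massager with nine jade domes, 125 x 235 x 55, at the back. Origin: under the centre of its head
- handset: bystander: white remote handset, 52 x 145 x 24, at the back. Origin: centre of its underside
- actuator: bystander: electric linear actuator lying on the left of the bench, 490 long (its x), 70 wide, 85 high. Origin: on the bench under the middle of its length
- screwdriver: bystander: green-handled screwdriver, about 200 long, lying on the left, near the robot. Origin: on the bench below it
- collar_bin: bystander: blue bin about 175 x 110 x 60 with white collars, on the right. Origin: centre of its underside
Not all that is in view belongs to the job. What is shaped like the sleeve but orange or purple is not meant. What is shaped like the part that bears ball_center but brown is not meant.

How it is judged:
By the outcome, as a careful person would: the job done as asked, in the order asked, and still so for the second after the job is handed in, while the arm keeps its last pose, push and grip.
It also fails if it takes over 69 s, if anything falls off the work surface, if the arm or the gripper's body presses on something with over 40 N, if the wrist force passes 120 N, or if a joint passes its speed limit or range.

## Working session

There is one attempt and no reset: what is moved stays moved. The work goes in short steps, Python scripts to look and compute and a tool call to move; the robot and the scene stay as the last step left them, time stands still between calls to the robot, and variables do not carry over. Pictures are saved under pics/ and viewed, and the job is handed in when it is done.

Besides the shell and the picture viewer there is one more tool, called after ">>>" in YAML: its name, and indented under it one key for each argument. play_rows: Moves the arm, as the interface text tells. Its arguments: {"type":"object","properties":{"targets":{"type":"array","items":{"type":"array","items":{"type":"number"}}},"fingers":{"type":"number"},"grip_force":{"type":"number"}},"required":["targets"]}

```bash
ls; mkdir -p pics
python3 - <<'E'
from plant import r
import cv2
s=r.sense();print(s)
for n in ["scene","side","wrist"]:
    d=r.snapshot(n); cv2.imwrite(f"pics/{n}0.png",cv2.cvtColor(d["img"],cv2.COLOR_RGB2BGR))
    print(n,{k:v for k,v in d.items() if k!="img"})
E
```

```text
pics
{'time_s': 0.0, 'qpos': array([ 1.01891536e+00,  3.59523634e-01,  1.51141831e+00, -2.32409808e-07,
        1.27251523e+00, -1.15101236e-01]), 'dq': array([ 1.84154075e-03, -4.82089907e-04,  2.41698059e-04,  1.17491097e-03,
       -7.42811206e-05,  7.06353814e-04]), 'effort': array([-2.41762027e-04, -5.27634859e+01, -2.78613031e+01, -1.97486070e-04,
        1.30506660e-02, -1.44358347e-05]), 'ee_pos': array([0.25342803, 0.5430278 , 0.19284794]), 'tool_rot': array([-3.05064702e-04,  2.16657885e-01,  9.76247147e-01, -8.80934120e-04]), 'wrist_force': array([-0.7589773 ,  0.34380329, -0.07777906]), 'torque': array([-0.01187888, -0.00910318, -0.02910273]), 'finger_gap': 0.9986389996079671}
scene {'vfov': 57.79082496241503, 'cx': 278.78683792379417, 'cy': 205.0911062213321, 'k1': -0.03367197210597239, 'R': array([[-0.49588858,  0.86837635,  0.00412676],
       [ 0.75228746,  0.43195982, -0.49746789],
       [-0.43377194, -0.24358414, -0.86747258]]), 't': array([ 0.3011414 , -0.38657429,  1.3923531 ])}
side {'vfov': 52.51412024300388, 'cx': 279.1764819056459, 'cy': 212.36371452039296, 'k1': -0.11103321831319701, 'R': array([[ 0.97912296, -0.20311345,  0.00794688],
       [-0.10631859, -0.54505427, -0.83163225],
       [ 0.17324717,  0.81342533, -0.55526989]]), 't': array([-0.53794618,  0.12692138,  1.47506803])}
wrist {'vfov': 61.01540562708742, 'cx': 282.36675874478124, 'cy': 208.20542360338553, 'k1': 0.005420937340464483, 'hand_eye': array([[-4.30909684e-04, -9.44716972e-01, -3.27886653e-01,
         8.51309573e-02],
       [ 9.99999588e-01, -1.45007835e-04, -8.96401671e-04,
         4.72904435e-04],
       [ 7.99299739e-04, -3.27886904e-01,  9.44716645e-01,
        -1.79787930e-01],
       [ 0.00000000e+00,  0.00000000e+00,  0.00000000e+00,
         1.00000000e+00]])}
```

View pics/scene0.png

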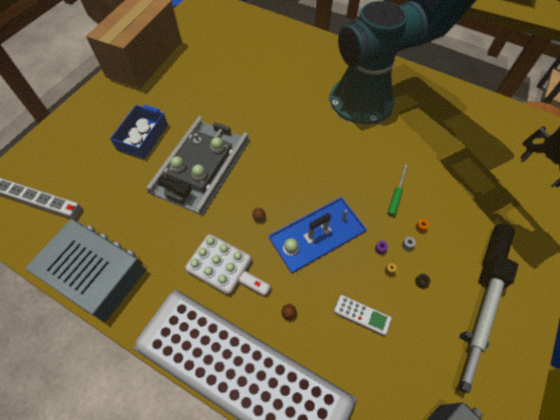

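View pics/side0.png

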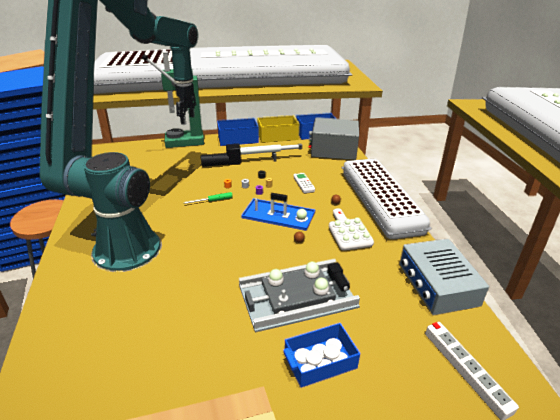

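View pics/wrist0.png

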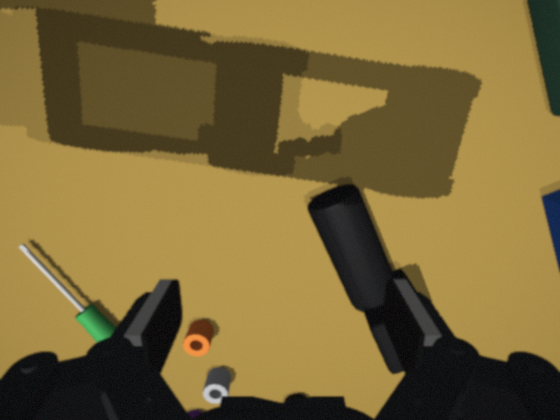

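Scene: the grey sleeve is at about (409,243), the tray at about (318,235) with its pin near (345,213) and the ball at (291,246). The carriage is at about (198,165). I'll crop and measure.

```bash
cat > h.py <<'E'
import numpy as np, cv2
from scipy.spatial.transform import Rotation as Ro
def K(d):
    f=d["img"].shape[0]/2/np.tan(np.radians(d["vfov"])/2)
    return np.array([[f,0,d["cx"]],[0,f,d["cy"]],[0,0,1]]), np.array([d["k1"],0,0,0,0.])
def pose(d,s=None):
    # camera->world R, origin
    if "R" in d: return d["R"].T, -d["R"].T@d["t"]
    q=s["tool_rot"]; Rt=Ro.from_quat([q[1],q[2],q[3],q[0]]).as_matrix()
    H=d["hand_eye"]; return Rt@H[:3,:3], Rt@H[:3,3]+s["ee_pos"]
def rays(d,uv,s=None):
    k,D=K(d); p=cv2.undistortPoints(np.float64(uv).reshape(-1,1,2),k,D).reshape(-1,2)
    R,o=pose(d,s); return o,np.c_[p,np.ones(len(p))]@R.T
def plane(d,uv,z,s=None):
    o,v=rays(d,uv,s); return o+v*((z-o[2])/v[:,2])[:,None]
def proj(d,X,s=None):
    k,D=K(d); R,o=pose(d,s); X=np.float64(X).reshape(-1,3)
    r=Ro.from_matrix(R.T).as_rotvec(); return cv2.projectPoints(X,r,-R.T@o,k,D)[0].reshape(-1,2)
def tri(l):
    A=0;b=0
    for o,v in l:
        v=v/np.linalg.norm(v);P=np.eye(3)-np.outer(v,v);A=A+P;b=b+P@o
    return np.linalg.solve(A,b)
def save(n,img,crop=None,sc=1):
    if crop: x0,y0,x1,y1=crop; img=img[y0:y1,x0:x1]
    cv2.imwrite(f"pics/{n}.png",cv2.cvtColor(cv2.resize(img,None,fx=sc,fy=sc,interpolation=cv2.INTER_CUBIC),cv2.COLOR_RGB2BGR))
E
python3 - <<'E'
from h import *; from plant import r
import pickle
D={n:r.snapshot(n) for n in("scene","side")}; pickle.dump(D,open("d0.pkl","wb"))
save("s1",D["scene"]["img"],(260,190,440,300),4.4)
save("s2",D["side"]["img"],(220,160,340,250),6)
save("s3",D["scene"]["img"],(140,110,260,220),5)
save("s4",D["side"]["img"],(230,250,370,335),5)
E
```

```text
(no output)
```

View pics/s1.png

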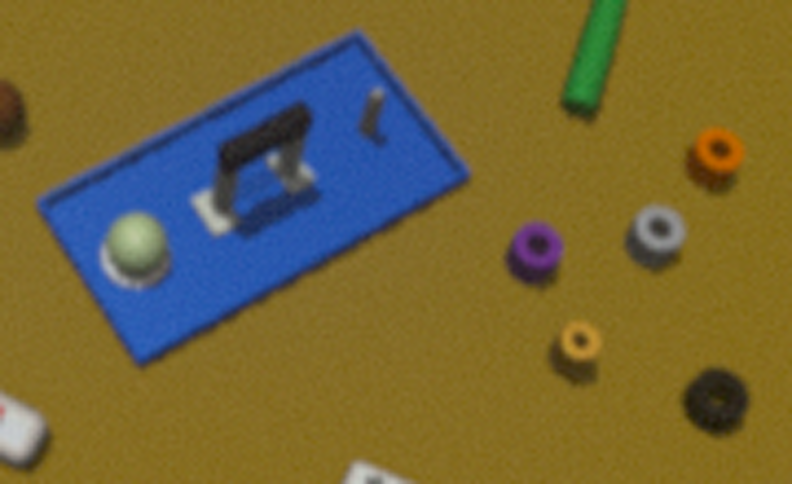

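View pics/s2.png

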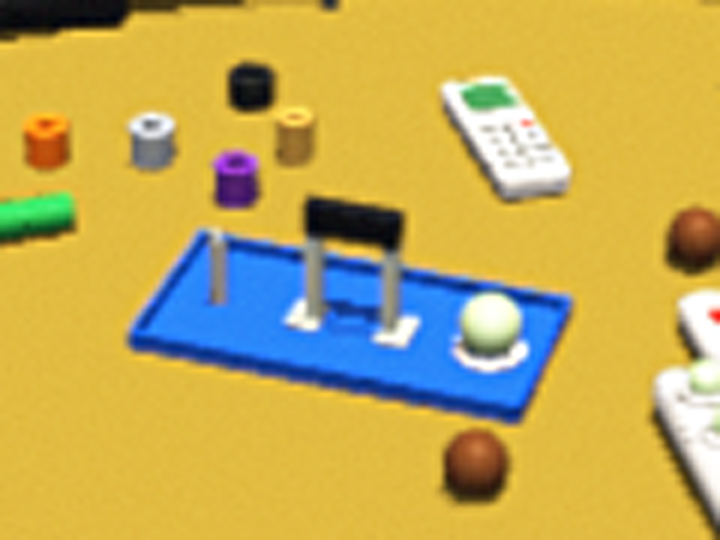

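View pics/s3.png

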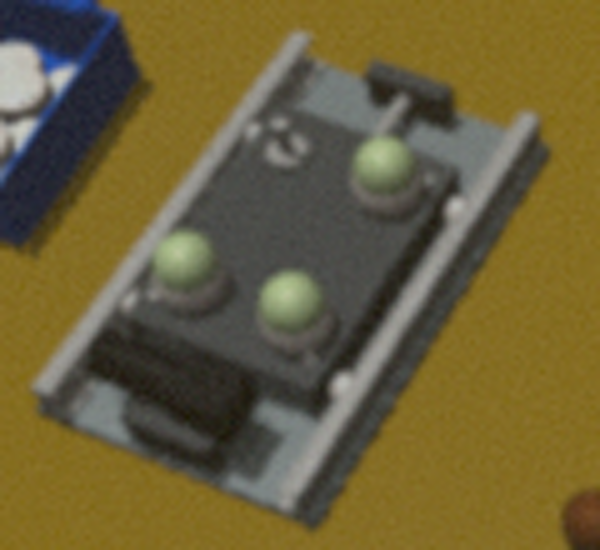

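View pics/s4.png

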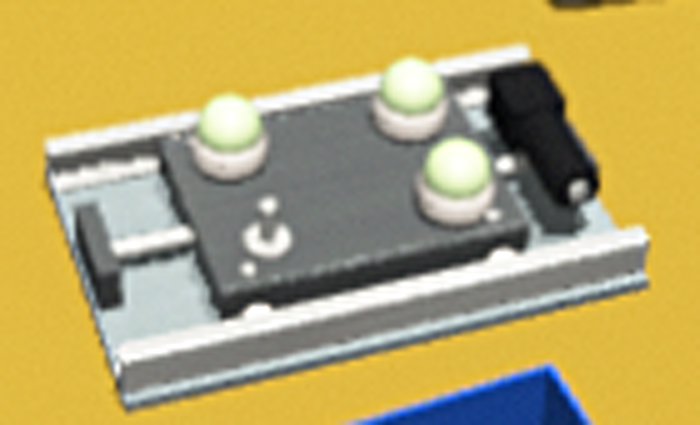

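Run:
```python
from h import *; import pickle
D=pickle.load(open("d0.pkl","rb")); S,P=D["scene"],D["side"]
# crop reading -> pixel
a=lambda x,y:(260+(x+.5)/4.4-.5,190+(y+.5)/4.4-.5)
b=lambda x,y:(220+(x+.5)/6-.5,160+(y+.5)/6-.5)
c=lambda x,y:(140+(x+.5)/5-.5,110+(y+.5)/5-.5)
e=lambda x,y:(230+(x+.5)/5-.5,250+(y+.5)/5-.5)
def T(n,u,v):
    u=[u];v=[v]
    o1,r1=rays(S,u);o2,r2=rays(P,v);X=tri([(o1,r1[0]),(o2,r2[0])])
    print(n,X.round(4),"err",(proj(S,X)-u).round(1),(proj(P,X)-v).round(1)); return X
T("sleeve top",a(658,228),b(152,124))
tip=T("pin tip",a(376,92),b(218,235))
foot=T("pin foot",a(369,134),b(219,300))
T("ball",a(136,243),b(491,323))
# blue tray
for n,d,box in(("scene",S,(265,190,375,280)),("side",P,(235,190,325,235))):
    x0,y0,x1,y1=box; hsv=cv2.cvtColor(d["img"],cv2.COLOR_RGB2HSV); m=cv2.inRange(hsv,(100,120,40),(125,255,255))
    mm=np.zeros_like(m);mm[y0:y1,x0:x1]=m[y0:y1,x0:x1]
    cs=max(cv2.findContours(mm,cv2.RETR_EXTERNAL,2)[0],key=cv2.contourArea)
    h=cv2.convexHull(cs); print(n,cv2.approxPolyDP(h,4,True).reshape(-1,2).tolist())
cor=[T("c-",a(355,32),b(205,236)),T("c",a(470,176),b(132,340-8)),T("c",a(140,360),b(520,415-8)),T("c",a(40,202),b(570,302))]
print("plane z.014", plane(S,[a(355,32),a(470,176),a(140,360),a(40,202)],.014).round(4).tolist())
print("handle ends")
T("h1",a(225,155),b(397,228)); T("h2",a(303,118),b(311,218))
for p,q in(((384,160),(229,122)),((184,257),(411,84)),((290,300),(460,165))): T("dome",c(*p),e(*q))
T("bare",c(285,145),e(268,235))
print("rail tops corners")
T("r",c(303,37),e(122,355)); T("r",c(537,120),e(48,145)); T("r",c(40,390),e(645,235)); T("r",c(300,500),e(525,52))
# sleeve masks other view
for n,p,z in(("purple",(537,245),.03),("orange",(719,152),.03),("brass",(580,342),.036),("rubber",(717,395),.024),("sleeve",(658,228),.03)): print(n,plane(S,[a(*p)],z).round(4))
```

```text
sleeve top [0.4711 0.3486 0.0298] err [[-0.1  0.1]] [[-0.1 -0. ]]
pin tip [0.4869 0.15   0.0563] err [[-0.3  0.3]] [[-0.3 -0.2]]
pin foot [0.4874 0.1545 0.0027] err [[-0.2  0.2]] [[-0.2 -0.1]]
ball [0.6471 0.0598 0.0264] err [[-0.3  0.2]] [[-0.3 -0.1]]
scene [[341, 198], [365, 230], [291, 271], [269, 235]]
side [[242, 217], [253, 199], [314, 210], [306, 229]]
c- [0.4704 0.1199 0.0784] err [[-1.5  1.3]] [[-1.3 -0.7]]
c [ 0.4397  0.2274 -0.0672] err [[ 0.7 -0.6]] [[0.6 0.4]]
c [ 0.681   0.0879 -0.0654] err [[ 0.6 -0.5]] [[0.6 0.2]]
c [0.6766 0.003  0.0769] err [[-1.5  1.1]] [[-1.3 -0.5]]
plane z.014 [[0.4245, 0.1133, 0.014], [0.488, 0.2276, 0.014], [0.7097, 0.0986, 0.014], [0.6468, -0.0112, 0.014]]
handle ends
h1 [0.5915 0.0901 0.0856] err [[-0.4  0.3]] [[-0.3 -0.1]]
h2 [0.5419 0.12   0.081 ] err [[-0.5  0.4]] [[-0.4 -0.2]]
dome [ 0.4722 -0.306   0.0723] err [[-0.4  0.3]] [[-0.5 -0.2]]
dome [ 0.5926 -0.3418  0.1051] err [[ 5.1 -3.3]] [[5.9 1.6]]
dome [ 0.5926 -0.3216  0.0382] err [[-6.3  3.8]] [[-7.1 -2.3]]
bare [ 0.4803 -0.3817  0.0505] err [[-0.4  0.3]] [[-0.5 -0.2]]
rail tops corners
r [ 0.3858 -0.4391  0.0322] err [[-0.3  0.2]] [[-0.5 -0.2]]
r [ 0.3678 -0.2605  0.0311] err [[-0.3  0.3]] [[-0.4 -0.2]]
r [ 0.7015 -0.4101  0.0336] err [[-0.5  0.2]] [[-0.6 -0.1]]
r [ 0.6843 -0.2294  0.0286] err [[-0.8  0.5]] [[-0.9 -0.2]]
purple [[0.5209 0.285  0.03  ]]
orange [[0.3981 0.3651 0.03  ]]
brass [[0.5719 0.3328 0.036 ]]
rubber [[0.5565 0.4208 0.024 ]]
sleeve [[0.4708 0.3488 0.03  ]]
```

```bash
cat >> h.py <<'E'
def go(s,X,yaw):
    """shift (mm, tool axes) and rotvec (deg) to world X with tool down, jaw axis y at yaw deg"""
    q=s["tool_rot"]; R=Ro.from_quat([q[1],q[2],q[3],q[0]]).as_matrix()
    y=np.array([np.cos(np.radians(yaw)),np.sin(np.radians(yaw)),0]); z=np.array([0,0,-1.]); G=np.c_[np.cross(y,z),y,z]
    print("shift",(R.T@(np.array(X)-s["ee_pos"])*1000).round(1),"rot",np.degrees(Ro.from_matrix(R.T@G).as_rotvec()).round(2))
E
python3 - <<'E'
from h import *; from plant import r
s=r.sense(); go(s,(.471,.3487,.11),60); go(s,(.471,.3487,.11),240)
E
```

```text
shift [-279.3  -84.3   83.3] rot [-0.05 -0.    4.97]
shift [-279.3  -84.3   83.3] rot [ 0.0000e+00 -8.0000e-02 -1.7503e+02]
```

>>> play_rows:
  targets:
    - [-40,-12,0,0,0,1]
    - [-80,-24,0,0,0,2]
    - [-120,-36,5,0,0,3]
    - [-160,-48,15,0,0,4]
    - [-200,-60,35,0,0,5]
    - [-240,-72,60,0,0,5]
    - [-279,-84,83,0,0,5]
    - [-279,-84,83,0,0,5]
    - [-279,-84,83,0,0,5]
    - [-279,-84,83,0,0,5]
    - [-279,-84,83,0,0,5]
  fingers: 60

```text
time_s: 1.35
ee_pos: [0.4706, 0.3507, 0.1115]
tool_rot: [0.0, 0.258, 0.966, 0.001]
wrist_force: [-0.1, -0.1, -0.1]
finger_gap: 0.699
```

Run:
```python
from h import *; from plant import r
s=r.sense(); d=r.snapshot("wrist"); save("w1",d["img"],None,1.4)
import pickle; pickle.dump((s,d),open("w1.pkl","wb"))
print(s["time_s"],s["ee_pos"],s["finger_gap"],s["wrist_force"]); go(s,(.471,.3487,.11),60)
print(proj(d,[[.471,.3487,.03],[.471,.3487,.0],s["ee_pos"]],s).round(1))
```

```text
1.35 [0.47064405 0.35073515 0.11150995] 0.6989685397471248 [-0.06408764 -0.06401271 -0.10778793]
shift [-1.3 -1.6  1.5] rot [0.07 0.02 0.06]
[[280.  203. ]
 [280.2 191.9]
 [281.9 246.9]]
```

View pics/w1.png

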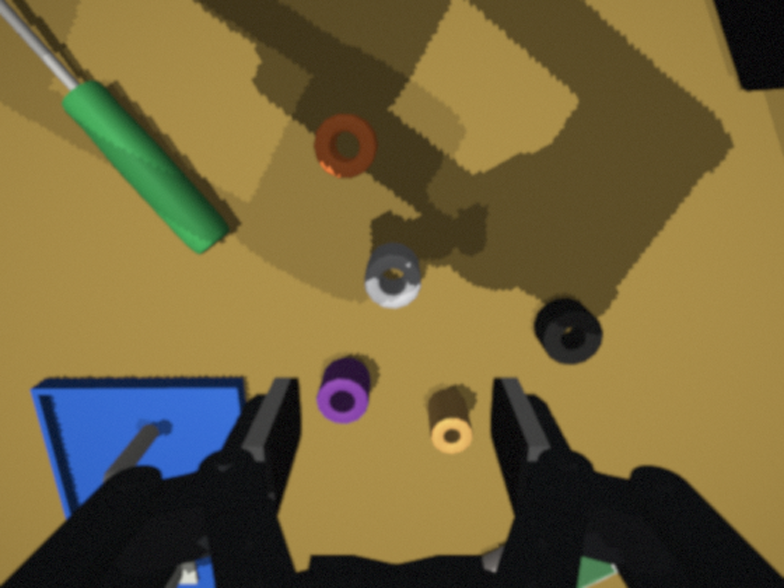

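Run:
```python
from h import *; import pickle
s,d=pickle.load(open("w1.pkl","rb"))
hsv=cv2.cvtColor(d["img"],cv2.COLOR_RGB2HSV)
# sleeve: low-saturation pixels around the sleeve
m=np.zeros(hsv.shape[:2],np.uint8); m[165:225,255:308]=cv2.inRange(hsv,(0,0,0),(180,90,255))[165:225,255:308]
c=max(cv2.findContours(m,cv2.RETR_EXTERNAL,2)[0],key=cv2.contourArea); print(cv2.boundingRect(c),cv2.contourArea(c))
save("w1c",d["img"],(240,150,320,230),7)
# top face estimate from hole & lower rim
X=plane(d,[(280,200.9)],.03,s);print(X.round(4)); go(s,(X[0,0],X[0,1],.001),60)
print(proj(d,X[0]+np.array([[0,0,0],[.016,0,0],[-.016,0,0],[0,.016,0],[0,-.016,0]]),s).round(1))
```

```text
(260, 173, 41, 48) 1489.5
[[0.4695 0.3496 0.03  ]]
shift [  0.4  -1.7 110.5] rot [0.07 0.02 0.06]
[[280.  200.9]
 [290.2 217.7]
 [269.4 183.5]
 [298.1 190.9]
 [262.2 210.7]]
```

View pics/w1c.png

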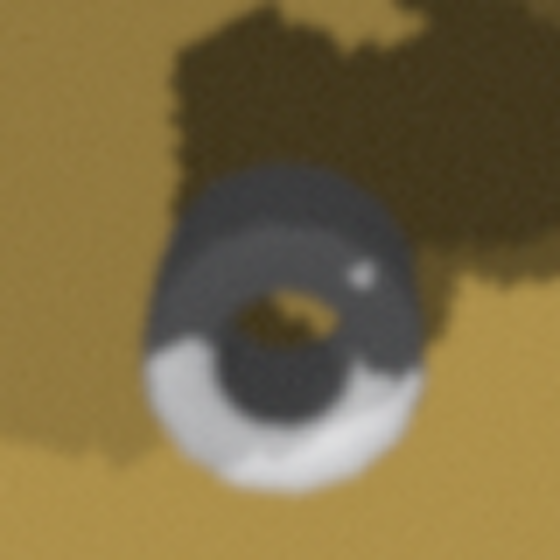

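>>> play_rows:
  targets:
    - [0,-1,20,0,0,0]
    - [0,-1.5,40,0,0,0]
    - [0,-1.5,60,0,0,0]
    - [0,-1.5,80,0,0,0]
    - [0,-1.5,95,0,0,0]
    - [0,-1.5,105,0,0,0]
    - [0,-1.5,110,0,0,0]
    - [0,-1.5,110,0,0,0]
    - [0,-1.5,110,0,0,0]
    - [0,-1.5,110,0,0,0]

```text
time_s: 2.4
ee_pos: [0.4709, 0.3486, 0.0015]
tool_rot: [0.0, 0.259, 0.966, 0.0]
wrist_force: [-1.1, 0.1, 0.5]
finger_gap: 0.701
```

Run:
```python
from h import *; from plant import r
s=r.sense(); d=r.snapshot("wrist"); save("w2",d["img"],None,1.4)
print(s["time_s"],s["ee_pos"],s["finger_gap"],s["wrist_force"])
d=r.snapshot("side"); save("sd2",d["img"],(180,120,340,240),5)
```

```text
2.4 [0.47090398 0.34860761 0.0014713 ] 0.7008151148179471 [-1.13263695  0.0849028   0.52327126]
```

View pics/w2.png

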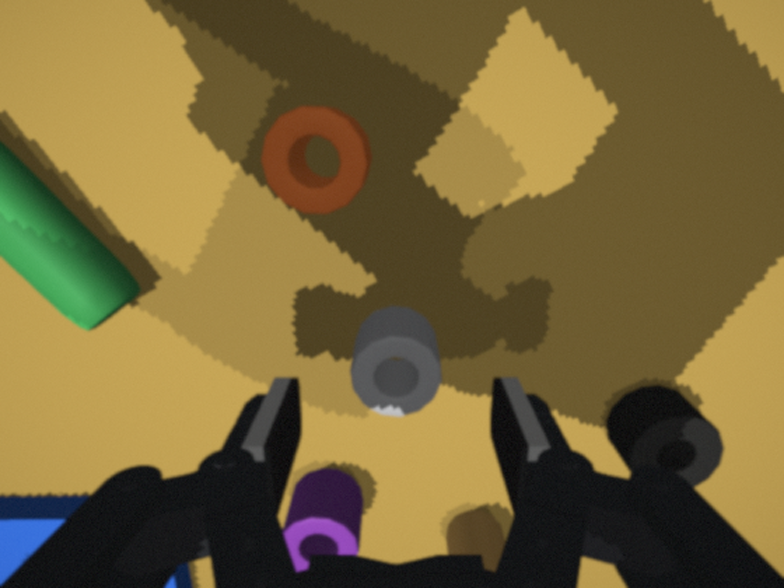

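View pics/sd2.png

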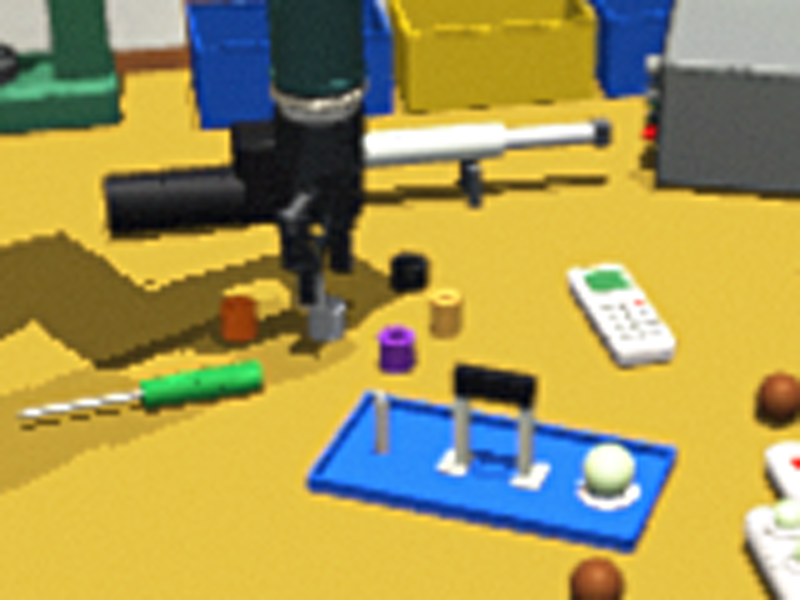

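Run:
```python
from h import *; from plant import r
s=r.sense(); d=r.snapshot("wrist")
X=plane(d,[(395.5/1.4,375/1.4)],.03,s);print(X); go(s,(X[0,0],X[0,1],.0),60)
s=r.sense(); print(s["time_s"],s["finger_gap"])
```

```text
[[0.46869781 0.35001447 0.03      ]]
shift [2.6 0.3 1.4] rot [ 0.06  0.04 -0.03]
2.55 0.7036445886508638
```

>>> play_rows:
  targets:
    - [1.5,0,1,0,0,0]
    - [1.5,0,1,0,0,0]
    - [1.5,0,1,0,0,0]
    - [1.5,0,1,0,0,0]
    - [1.5,0,1,0,0,0]
    - [1.5,0,1,0,0,0]
    - [1.5,0,1,0,0,0]
    - [1.5,0,1,0,0,0]
  fingers: 20
  grip_force: 30

```text
time_s: 3.35
ee_pos: [0.469, 0.3489, -0.0003]
tool_rot: [-0.0, 0.259, 0.966, -0.0]
wrist_force: [-0.0, 0.1, -0.5]
finger_gap: 0.234
```

Run:
```python
from h import *; from plant import r
s=r.sense(); d=r.snapshot("wrist"); save("w3",d["img"],None,1.4)
print(s["time_s"],s["ee_pos"],s["finger_gap"],s["wrist_force"])
```

```text
3.35 [ 4.69008468e-01  3.48922197e-01 -3.37727030e-04] 0.23437921039949663 [-0.00605278  0.05694784 -0.458905  ]
```

View pics/w3.png

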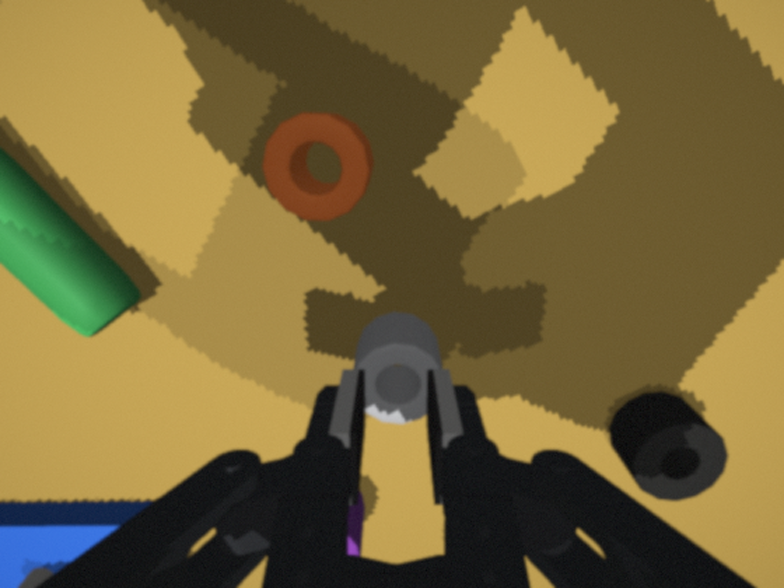

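Run:
```python
from h import *; from plant import r
s=r.sense(); d=r.snapshot("wrist"); print(s["finger_gap"])
H=np.linalg.inv(d["hand_eye"]); k,D=K(d)
for g in (.010,.016):
 for z in (0,-.019,-.04):
  P=np.array([[x,y,z] for x in(-.011,.011) for y in(-g,g)]); 
  print(g,z,(cv2.projectPoints(P,Ro.from_matrix(H[:3,:3]).as_rotvec(),H[:3,3],k,D)[0].reshape(-1,2)*1.4).round(0).tolist())
save("w3c",d["img"],(200,200,370,340),4.5)
for n in ("scene","side"):
  e=r.snapshot(n); save(n+"3",e["img"],(360,190,460,290) if n=="scene" else (200,140,300,215),7)
```

```text
0.23041079641862255
0.01 0 [[370.0, 371.0], [420.0, 371.0], [369.0, 320.0], [420.0, 320.0]]
0.01 -0.019 [[367.0, 395.0], [422.0, 395.0], [366.0, 341.0], [423.0, 341.0]]
0.01 -0.04 [[364.0, 429.0], [425.0, 429.0], [363.0, 369.0], [426.0, 369.0]]
0.016 0 [[355.0, 371.0], [434.0, 371.0], [354.0, 320.0], [436.0, 320.0]]
0.016 -0.019 [[351.0, 395.0], [438.0, 395.0], [349.0, 341.0], [440.0, 341.0]]
0.016 -0.04 [[346.0, 429.0], [443.0, 429.0], [343.0, 369.0], [445.0, 369.0]]
```

View pics/w3c.png

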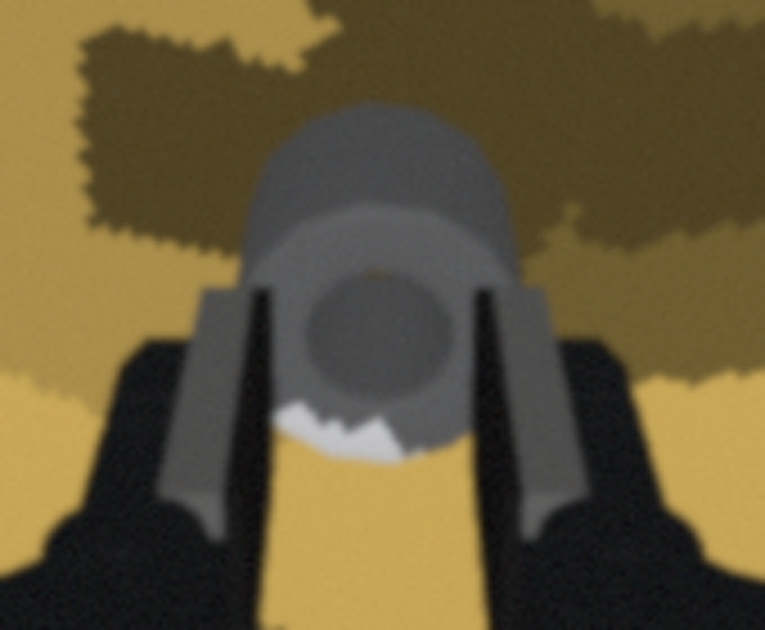

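View pics/side3.png

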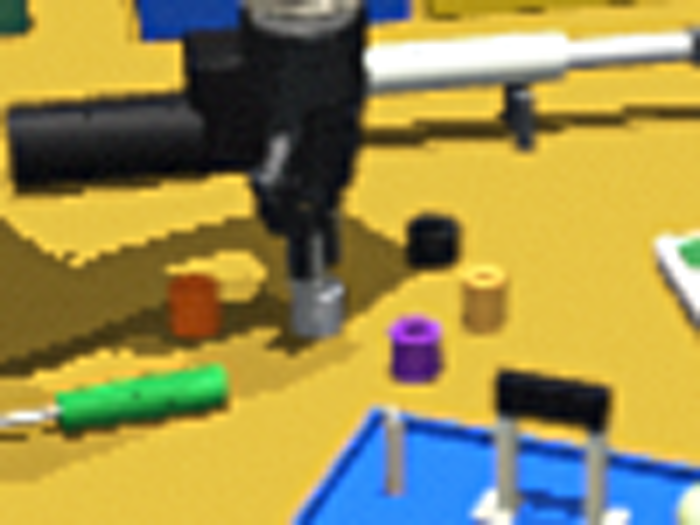

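View pics/scene3.png

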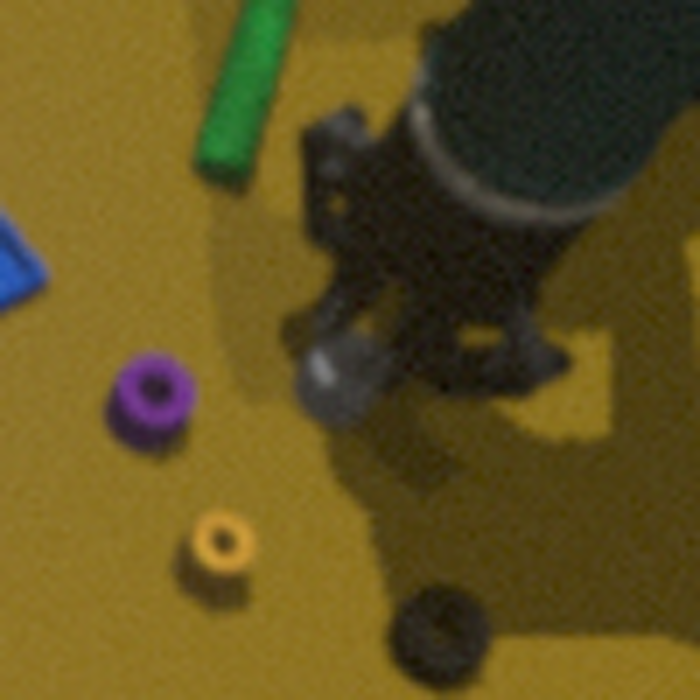

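Run:
```python
from h import *; from plant import r
s=r.sense(); print(s["ee_pos"])
e=r.snapshot("side"); img=cv2.resize(e["img"][140:215,200:300],None,fx=8,fy=8,interpolation=cv2.INTER_CUBIC)
c=s["ee_pos"]; y=np.array([.5,.866,0])
for z,col in((0,(255,0,0)),(.02,(255,0,255)),(.04,(0,255,255))):
  for g in(-.012,.012):
    p=(proj(e,c+g*y+[0,0,z])[0]-[200,140]+.5)*8
    cv2.circle(img,tuple(int(v) for v in p),3,col,-1)
save("sd3b",img)
```

```text
[ 4.69007357e-01  3.48917200e-01 -3.23943591e-04]
```

View pics/sd3b.png

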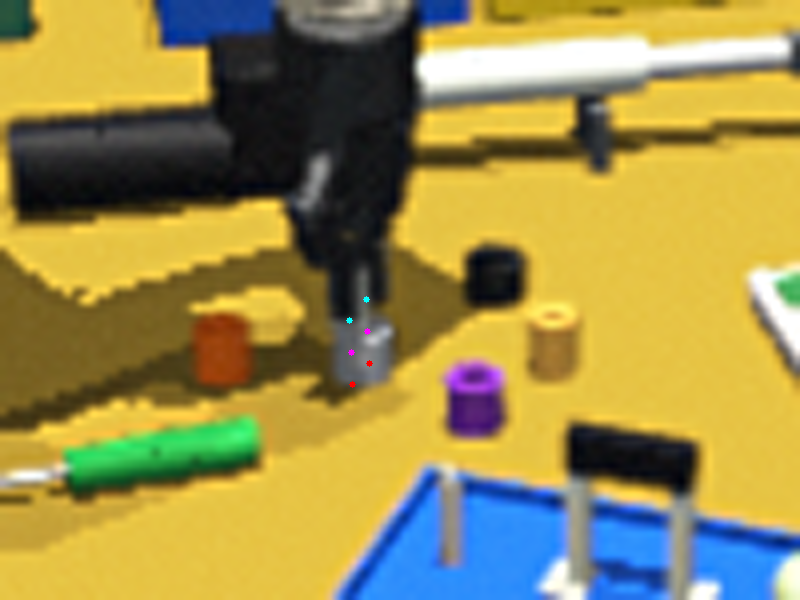

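Gap reads 20 mm around a 32 mm sleeve, and the side view shows the fingertips just above the sleeve top. So the real tips sit about 35 mm behind the reported TCP, not at it. I'll open and descend in measured steps, watching the force.

>>> play_rows:
  targets:
    - [0,0,0,0,0,0]
    - [0,0,0,0,0,0]
    - [0,0,0,0,0,0]
    - [0,0,0,0,0,0]
    - [0,0,0,0,0,0]
    - [0,0,6,0,0,0]
    - [0,0,12,0,0,0]
    - [0,0,18,0,0,0]
    - [0,0,22,0,0,0]
    - [0,0,22,0,0,0]
  fingers: 60

```text
time_s: 4.6
ee_pos: [0.4684, 0.3486, -0.0233]
tool_rot: [-0.001, 0.259, 0.966, -0.001]
wrist_force: [-0.7, 0.2, 0.4]
finger_gap: 0.705
```

Run:
```python
from h import *; from plant import r
s=r.sense(); d=r.snapshot("wrist"); save("w4",d["img"],None,1.4)
print(s["time_s"],s["ee_pos"],s["finger_gap"],s["wrist_force"])
d=r.snapshot("side"); save("sd4",d["img"],(200,140,300,215),8)
```

```text
4.6 [ 0.46836903  0.3485576  -0.02330071] 0.7050783561036795 [-0.72071618  0.1990351   0.42836758]
```

View pics/w4.png

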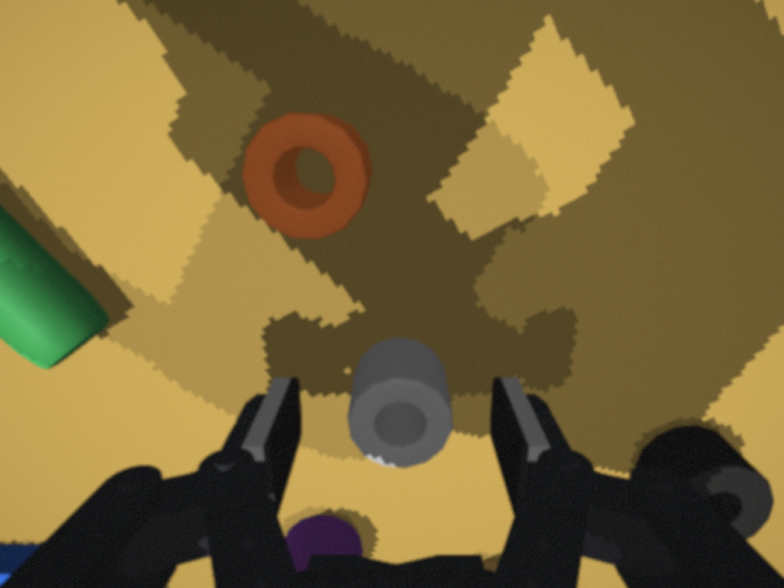

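View pics/sd4.png

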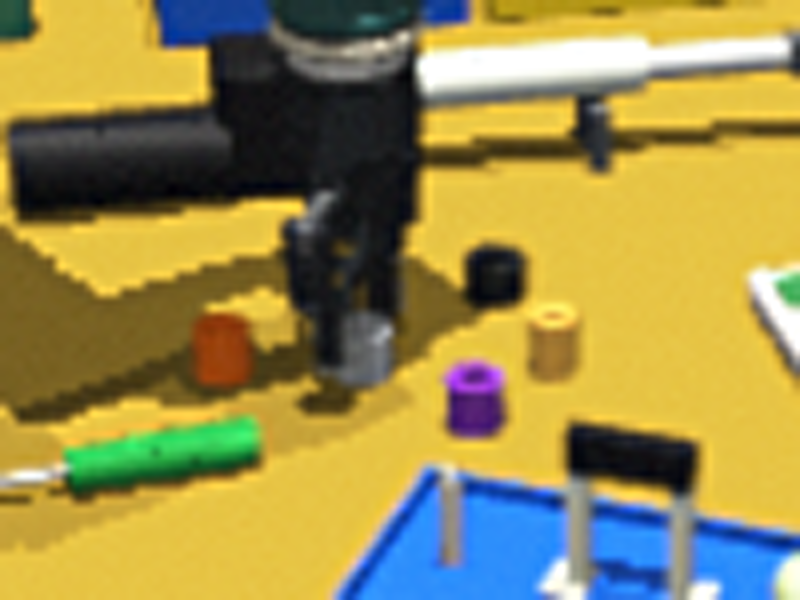

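Run:
```python
from h import *; from plant import r
s=r.sense(); d=r.snapshot("wrist")
X=plane(d,[(400.5/1.4,423/1.4)],.03,s);print(X); go(s,(X[0,0],X[0,1],-.0233),60)
# finger front edge tip lines: assume front face at tool x=.011 -> which z?
H=d["hand_eye"]; k,D=K(d)
for uv in((295,379),(497,379)):
  p=cv2.undistortPoints(np.array([[[uv[0]/1.4,uv[1]/1.4]]]),k,D)[0,0]; v=H[:3,:3]@[p[0],p[1],1]; o=H[:3,3]
  for x in(.0,.011): print(x,(o+v*(x-o[0])/v[0]).round(4))
```

```text
[[0.47017242 0.35031495 0.03      ]]
shift [-0.4  1.8  0.8] rot [-0.02 -0.01 -0.03]
0.0 [ 0.     -0.0344 -0.0267]
0.011 [ 0.011  -0.0299 -0.0465]
0.0 [ 0.      0.0354 -0.0267]
0.011 [ 0.011   0.0309 -0.0465]
```

Run:
```python
from h import *; from plant import r
s=r.sense(); e=r.snapshot("side")
q=s["tool_rot"]; R=Ro.from_quat([q[1],q[2],q[3],q[0]]).as_matrix()
for z in(-.03,-.04,-.05):
  P=np.array([[x,-.032,z] for x in(-.011,.011)]+[[x,-.043,z] for x in(-.011,.011)])@R.T+s["ee_pos"]
  print(z,P[0,2].round(4),((proj(e,P)-[200,140]+.5)*8).round(0).tolist())
```

```text
-0.03 0.0076 [[357.0, 393.0], [319.0, 387.0], [349.0, 403.0], [311.0, 397.0]]
-0.04 0.0176 [[356.0, 377.0], [318.0, 370.0], [348.0, 387.0], [310.0, 380.0]]
-0.05 0.0276 [[355.0, 361.0], [317.0, 354.0], [347.0, 371.0], [309.0, 364.0]]
```

>>> play_rows:
  targets:
    - [0,1.5,5,0,0,0]
    - [0,1.5,9,0,0,0]
    - [0,1.5,12,0,0,0]
    - [0,1.5,13.5,0,0,0]
    - [0,1.5,13.5,0,0,0]
    - [0,1.5,13.5,0,0,0]

```text
time_s: 5.4
ee_pos: [0.4697, 0.3502, -0.0359]
tool_rot: [-0.0, 0.259, 0.966, -0.0]
wrist_force: [-0.7, 0.8, 0.2]
finger_gap: 0.701
```

>>> play_rows:
  targets:
    - [0,0,0,0,0,0]
    - [0,0,0,0,0,0]
    - [0,0,0,0,0,0]
    - [0,0,0,0,0,0]
    - [0,0,0,0,0,0]
    - [0,0,0,0,0,0]
    - [0,0,0,0,0,0]
  fingers: 20

```text
time_s: 6.1
ee_pos: [0.4699, 0.3503, -0.0355]
tool_rot: [0.0, 0.259, 0.966, 0.0]
wrist_force: [-1.4, -1.0, 5.7]
finger_gap: 0.375
```

Run:
```python
from h import *; from plant import r
s=r.sense(); d=r.snapshot("wrist"); save("w5",d["img"],None,1.4)
print(s["time_s"],s["ee_pos"],s["finger_gap"],s["wrist_force"])
d=r.snapshot("side"); save("sd5",d["img"],(200,140,300,215),8)
```

```text
6.1 [ 0.4699289   0.35030409 -0.03550415] 0.37543020702684904 [-1.35969978 -1.0495057   5.67180661]
```

View pics/w5.png

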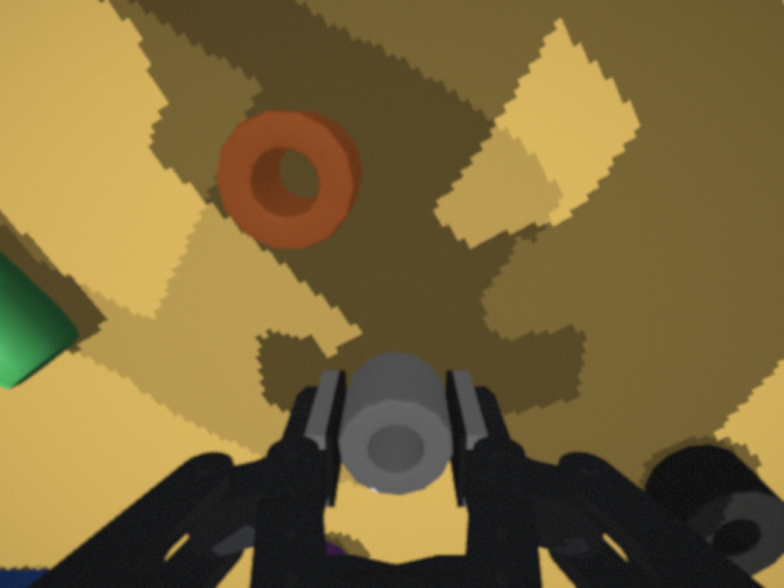

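View pics/sd5.png

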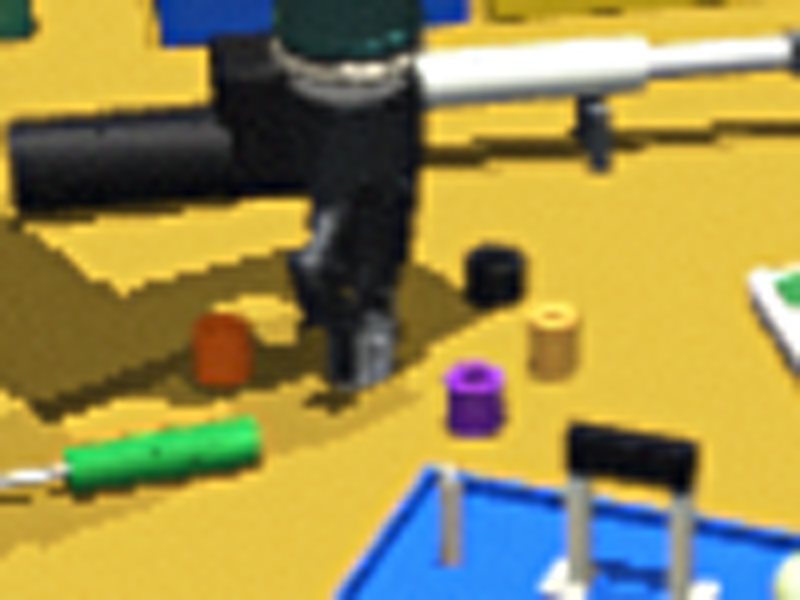

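Run:
```python
from h import *; from plant import r
s=r.sense(); d=r.snapshot("wrist")
X=plane(d,[(396/1.4,447/1.4)],.03,s);print(X); go(s,(X[0,0],X[0,1],s["ee_pos"][2]),60)
go(s,(.487,.1522,s["ee_pos"][2]),60)
```

```text
[[0.46947493 0.35112281 0.03      ]]
shift [ 0.8  0.5 -0. ] rot [ 0.01  0.01 -0.02]
shift [-113.9 -163.    -0. ] rot [ 0.01  0.01 -0.02]
```

>>> play_rows:
  targets:
    - [0,0,-5,0,0,0]
    - [0,0,-20,0,0,0]
    - [0,0,-40,0,0,0]
    - [0,0,-60,0,0,0]
    - [0,0,-75,0,0,0]
    - [0,0,-80,0,0,0]
    - [0,0,-80,0,0,0]
    - [0,0,-80,0,0,0]

```text
time_s: 7.05
ee_pos: [0.4692, 0.3499, 0.0435]
tool_rot: [-0.0, 0.259, 0.966, -0.0]
wrist_force: [0.3, -0.4, -0.6]
finger_gap: 0.371
```

Run:
```python
from h import *; from plant import r
s=r.sense(); d=r.snapshot("wrist"); save("w6",d["img"],None,1.4)
print(s["time_s"],s["ee_pos"],s["finger_gap"],s["wrist_force"])
go(s,(.487,.1522,.045),60)
```

```text
7.05 [0.46923488 0.34993034 0.0434932 ] 0.3714041727070513 [ 0.31586533 -0.4354443  -0.62442574]
shift [-114.3 -162.3   -1.4] rot [-0.06 -0.03 -0.03]
```

View pics/w6.png

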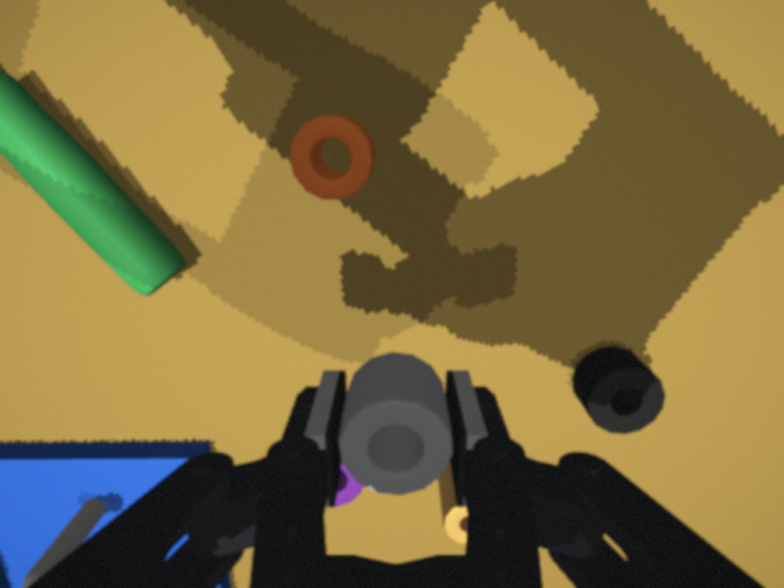

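>>> play_rows:
  targets:
    - [-20,-24,0,0,0,0]
    - [-45,-54,0,0,0,0]
    - [-70,-84,0,0,0,0]
    - [-95,-114,0,0,0,0]
    - [-120,-144,0,0,0,0]
    - [-135,-160,0,0,0,0]
    - [-139,-162,0,0,0,0]
    - [-139,-162,0,0,0,0]
    - [-139,-162,0,0,0,0]
    - [-139,-162,0,0,0,0]
    - [-139,-162,0,0,0,0]

```text
time_s: 8.2
ee_pos: [0.5087, 0.1414, 0.0441]
tool_rot: [-0.0, 0.258, 0.966, -0.0]
wrist_force: [-0.1, 0.5, -0.5]
finger_gap: 0.372
```

Run:
```python
from h import *; from plant import r
import pickle
s=r.sense(); d=r.snapshot("wrist"); save("w7",d["img"],None,1.4);pickle.dump((s,d),open("w7.pkl","wb"))
print(s["time_s"],s["ee_pos"],s["finger_gap"],s["wrist_force"])
go(s,(.487,.1522,.0435),60)
print(proj(d,[[.487,.1522,.058],[.487,.1522,.005]],s)*1.4)
e=r.snapshot("side"); save("sd7",e["img"],(200,140,300,215),8)
```

```text
8.2 [0.50872245 0.14143205 0.04409496] 0.3721469324162407 [-0.09247977  0.45216397 -0.50744202]
shift [24.2 -1.5  0.6] rot [-0.01 -0.01  0.06]
[[390.2905812  300.50356763]
 [391.50085469 260.29875848]]
```

View pics/w7.png

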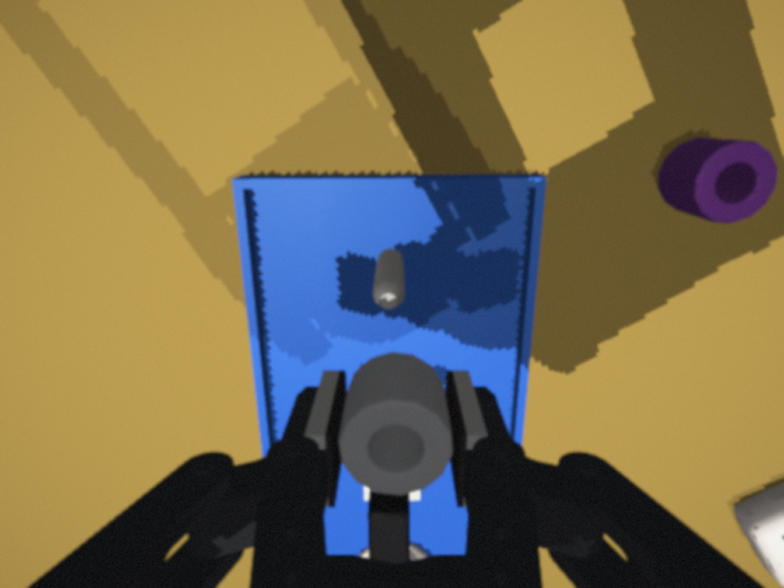

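View pics/sd7.png

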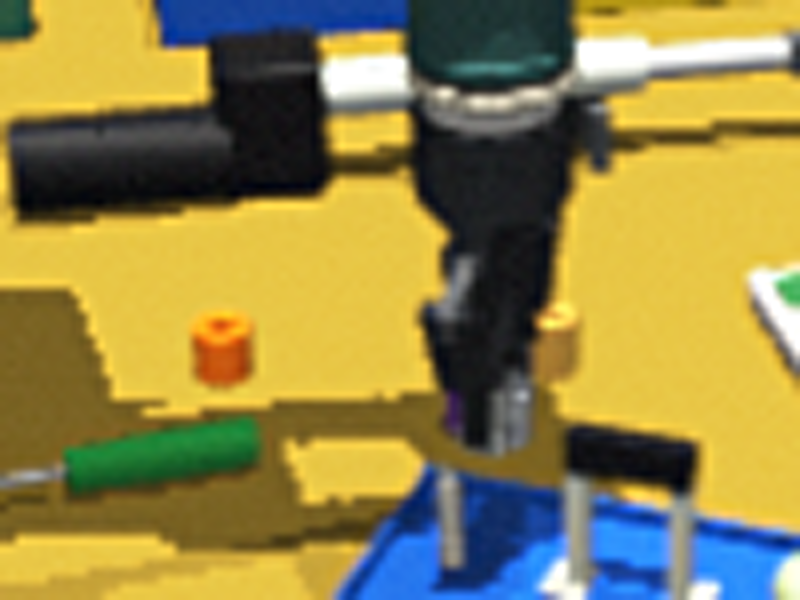

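Run:
```python
from h import *; import pickle
s,d=pickle.load(open("w7.pkl","rb"))
save("w7a",d["img"],(225,165,345,285) and (235,160,335,360),3)
save("w7b",d["img"],(250,165,310,235),8)
```

```text
(no output)
```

View pics/w7b.png

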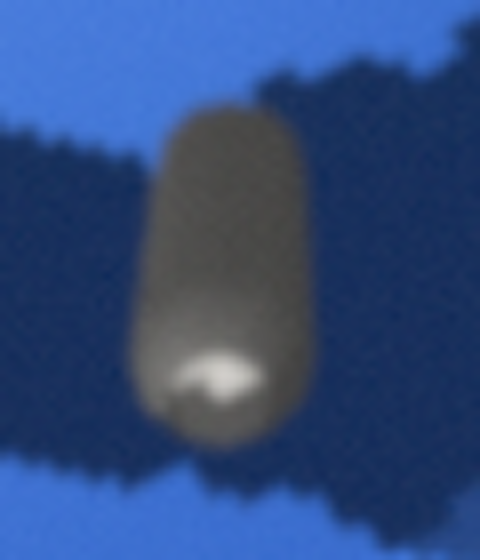

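View pics/w7a.png

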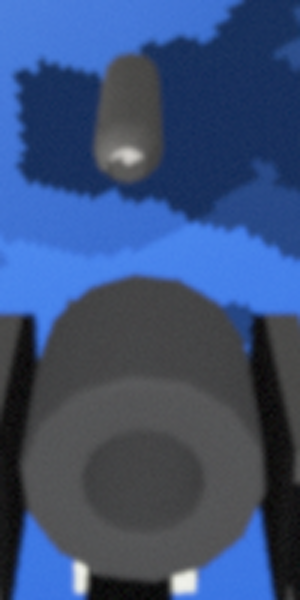

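Run:
```python
from h import *; import pickle
s,d=pickle.load(open("w7.pkl","rb"))
q=s["tool_rot"]; R=Ro.from_quat([q[1],q[2],q[3],q[0]]).as_matrix()
f=lambda uv,z:(R.T@(plane(d,[uv],z,s)[0]-s["ee_pos"])*1000).round(2)
print("pin tip",f((276.9,215.5),.058),plane(d,[(276.9,215.5)],.058,s)); print("foot",f((235/8-.5+250,180/8-.5+165),.005))
for dz in(-.002,0,.002): print("sleeve",f((282.4,319.5),s["ee_pos"][2]+.0655+dz))
# lower edge: sleeve bottom front silhouette at row 276/3
print("front bottom",f((235+143/3-.5,160+276/3-.5),s["ee_pos"][2]+.0355))
```

```text
pin tip [ 23.75  -2.45 -13.9 ] [[0.48692508 0.15116516 0.058     ]]
foot [23.48 -2.   39.1 ]
sleeve [ -0.81   0.3  -63.5 ]
sleeve [  0.67   0.31 -65.5 ]
sleeve [  2.15   0.31 -67.5 ]
front bottom [ 14.58   0.19 -35.5 ]
```

>>> play_rows:
  targets:
    - [8,-1,0,0,0,0]
    - [17,-2,0,0,0,0]
    - [23.5,-2.5,0,0,0,0]
    - [23.5,-2.5,6,0,0,0]
    - [23.5,-2.5,14,0,0,0]
    - [23.5,-2.5,18,0,0,0]
    - [23.5,-2.5,18,0,0,0]
    - [23.5,-2.5,18,0,0,0]

```text
time_s: 9.1
ee_pos: [0.4875, 0.1499, 0.0259]
tool_rot: [-0.0, 0.259, 0.966, -0.0]
wrist_force: [0.2, 0.9, -0.5]
finger_gap: 0.375
```

Run:
```python
from h import *; from plant import r
s=r.sense(); d=r.snapshot("wrist"); save("w8",d["img"],(180,220,380,370),4)
print(s["time_s"],s["ee_pos"],s["finger_gap"],s["wrist_force"])
e=r.snapshot("side"); save("sd8",e["img"],(200,140,300,215),8)
e=r.snapshot("scene"); save("sc8",e["img"],(300,170,400,245),8)
```

```text
9.1 [0.48753953 0.14986821 0.02586795] 0.3745154245711566 [ 0.16574988  0.915129   -0.54778505]
```

View pics/w8.png

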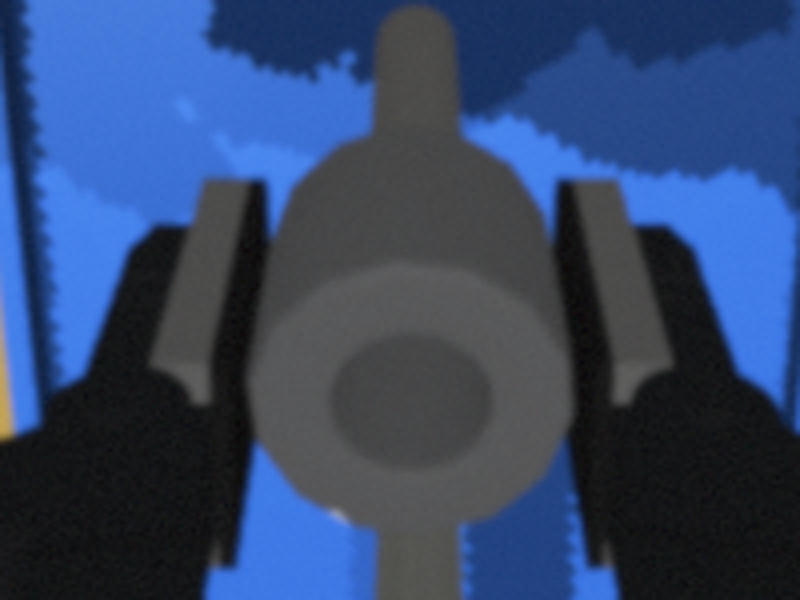

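View pics/sd8.png

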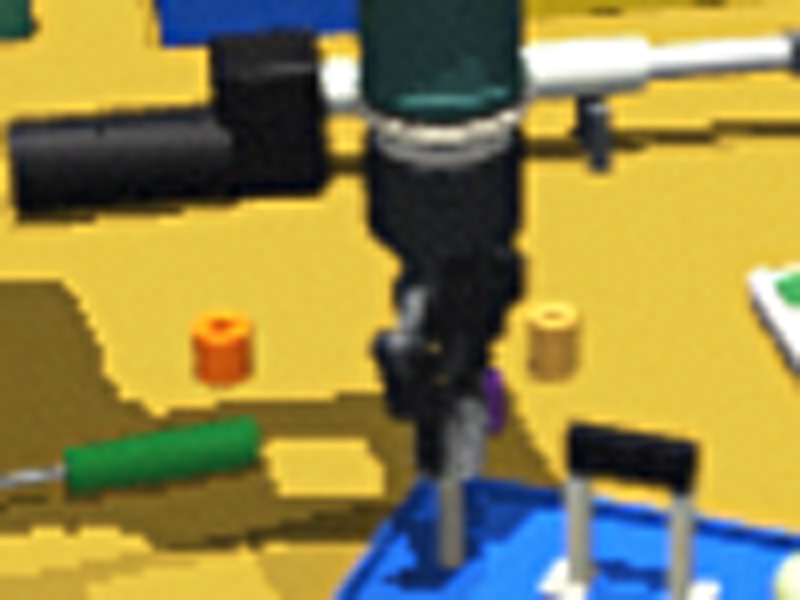

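View pics/sc8.png

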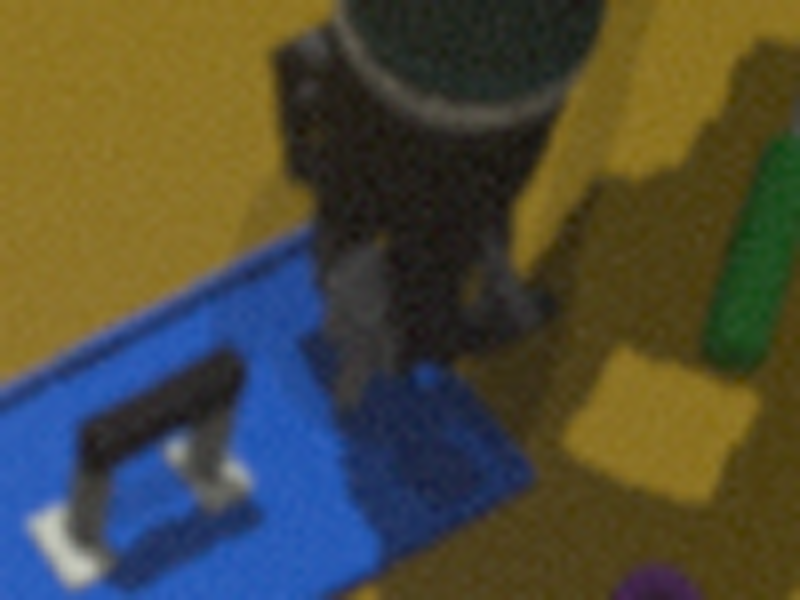

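>>> play_rows:
  targets:
    - [0.8,0.9,0,0,0,0]
    - [0.8,0.9,3,0,0,0]
    - [0.8,0.9,6,0,0,0]
    - [0.8,0.9,9,0,0,0]
    - [0.8,0.9,9,0,0,0]

```text
time_s: 9.75
ee_pos: [0.4868, 0.1511, 0.0167]
tool_rot: [-0.0, 0.259, 0.966, -0.0]
wrist_force: [-0.6, 0.1, 0.1]
finger_gap: 0.37
```

>>> play_rows:
  targets:
    - [0,0,3,0,0,0]
    - [0,0,6,0,0,0]
    - [0,0,6,0,0,0]

```text
time_s: 10.05
ee_pos: [0.4869, 0.1511, 0.0108]
tool_rot: [-0.0, 0.259, 0.966, -0.0]
wrist_force: [1.1, -0.3, -0.0]
finger_gap: 0.374
```

Run:
```python
from h import *; from plant import r
s=r.sense(); d=r.snapshot("wrist"); save("w9",d["img"],(180,220,380,370),4)
print(s["time_s"],s["ee_pos"],s["finger_gap"],s["wrist_force"],s["torque"])
e=r.snapshot("side"); save("sd9",e["img"],(200,140,300,215),8)
```

```text
10.05 [0.48687905 0.15111937 0.01076888] 0.37406748735217904 [ 1.10189024 -0.25133592 -0.00345139] [-0.02060594 -0.01646147 -0.03051889]
```

View pics/w9.png

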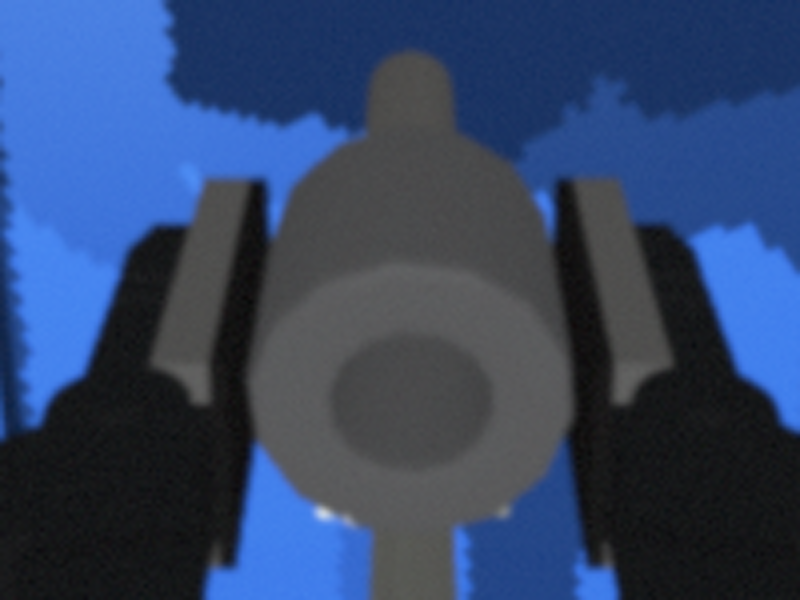

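View pics/sd9.png

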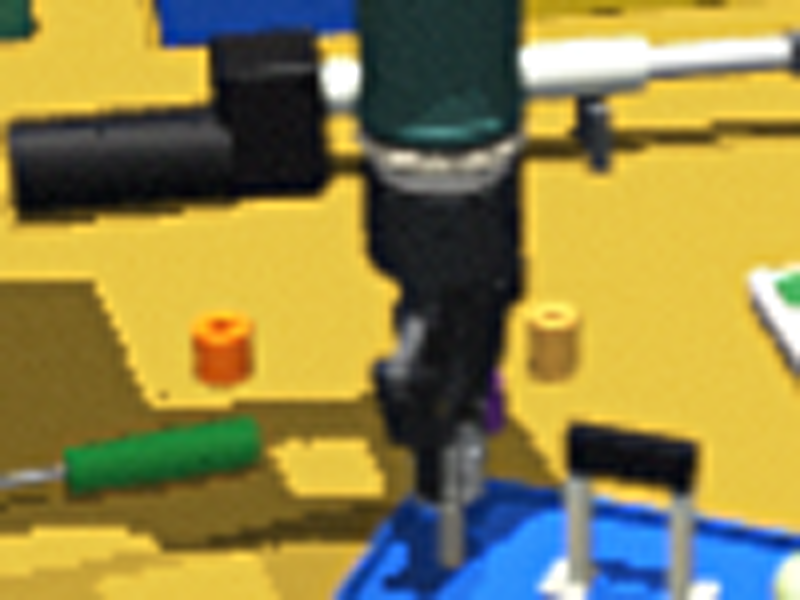

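Bottom of the sleeve is about 12 mm below the pin tip with no contact force, so it is threaded. I'll go on down.

>>> play_rows:
  targets:
    - [0,0,6,0,0,0]
    - [0,0,12,0,0,0]
    - [0,0,18,0,0,0]
    - [0,0,24,0,0,0]
    - [0,0,30,0,0,0]
    - [0,0,34,0,0,0]
    - [0,0,37,0,0,0]
    - [0,0,37,0,0,0]

```text
time_s: 10.95
ee_pos: [0.4869, 0.1511, -0.0263]
tool_rot: [-0.0, 0.259, 0.966, -0.0]
wrist_force: [-0.4, 0.2, -1.3]
finger_gap: 0.374
```

>>> play_rows:
  targets:
    - [0,0,1,0,0,0]
    - [0,0,2,0,0,0]
    - [0,0,3,0,0,0]
    - [0,0,3,0,0,0]

```text
time_s: 11.35
ee_pos: [0.4873, 0.1512, -0.0288]
tool_rot: [0.0, 0.259, 0.966, -0.0]
wrist_force: [-0.1, 0.1, -0.7]
finger_gap: 0.377
```

Run:
```python
from h import *; from plant import r
s=r.sense(); d=r.snapshot("wrist"); save("w10",d["img"],None,1.4)
print(s["time_s"],s["ee_pos"],s["finger_gap"],s["wrist_force"],s["torque"])
e=r.snapshot("side"); save("sd10",e["img"],(200,140,300,215),8)
```

```text
11.35 [ 0.48725308  0.15118126 -0.02879366] 0.37747395077946577 [-0.09321486  0.09875008 -0.66203191] [ 0.00050317 -0.00212916 -0.00099451]
```

View pics/w10.png

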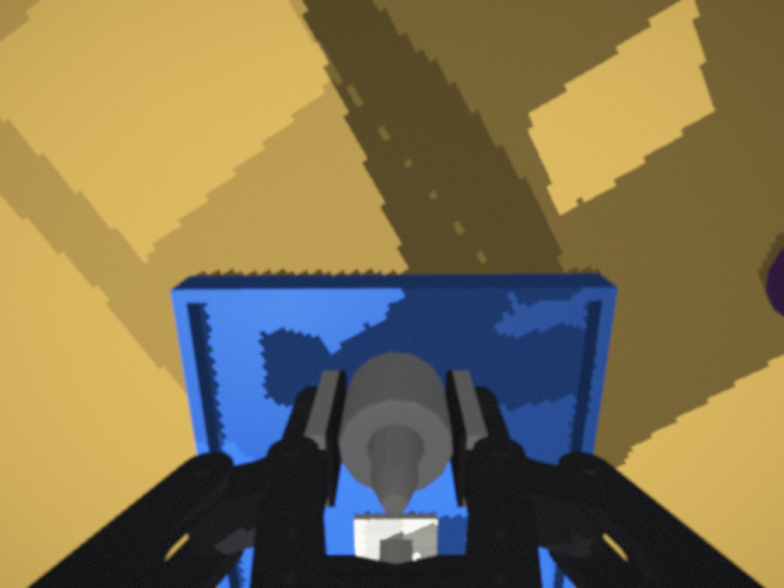

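View pics/sd10.png

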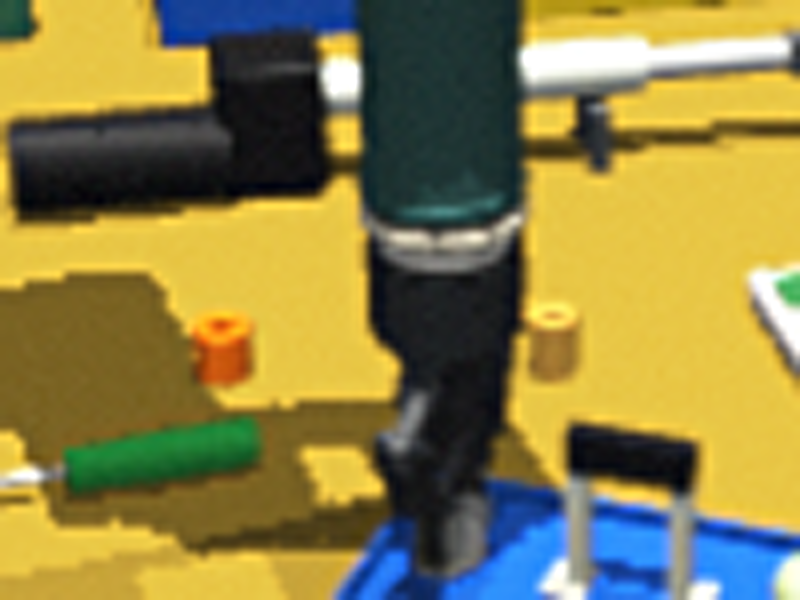

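>>> play_rows:
  targets:
    - [0,0,1,0,0,0]
    - [0,0,2,0,0,0]
    - [0,0,2,0,0,0]
    - [0,0,2,0,0,0]

```text
time_s: 11.85
ee_pos: [0.4873, 0.1512, -0.0305]
tool_rot: [0.0, 0.259, 0.966, 0.0]
wrist_force: [-0.5, -0.8, 5.7]
finger_gap: 0.373
```

Contact at the expected height (5.7 N), so the sleeve is home. Release, rise and look.

>>> play_rows:
  targets:
    - [0,0,0,0,0,0]
    - [0,0,0,0,0,0]
    - [0,0,0,0,0,0]
    - [0,0,0,0,0,0]
    - [0,0,0,0,0,0]
    - [0,0,0,0,0,0]
  fingers: 56

```text
time_s: 12.45
ee_pos: [0.4872, 0.1512, -0.0309]
tool_rot: [-0.0, 0.259, 0.966, -0.0]
wrist_force: [0.0, 0.3, 0.2]
finger_gap: 0.653
```

>>> play_rows:
  targets:
    - [0,0,-10,0,0,0]
    - [0,0,-30,0,0,0]
    - [0,0,-60,0,0,0]
    - [0,0,-95,0,0,0]
    - [0,0,-125,0,0,0]
    - [0,0,-140,0,0,0]
    - [0,0,-140,0,0,0]
    - [0,0,-140,0,0,0]
    - [0,0,-140,0,0,0]

```text
time_s: 13.35
ee_pos: [0.4861, 0.151, 0.1082]
tool_rot: [-0.001, 0.259, 0.966, -0.0]
wrist_force: [0.1, -0.4, -0.7]
finger_gap: 0.652
```

Run:
```python
from h import *; from plant import r
import pickle
s=r.sense(); d=r.snapshot("wrist"); save("w11",d["img"],None,1.4);pickle.dump((s,d),open("w11.pkl","wb"))
print(s["time_s"],s["ee_pos"],s["finger_gap"],s["wrist_force"],s["torque"])
e=r.snapshot("side"); save("sd11",e["img"],(220,160,340,250),6);f=r.snapshot("scene"); pickle.dump({"scene":f,"side":e},open("d11.pkl","wb"))
save("sc11",f["img"],(260,190,440,300),4.4)
```

```text
13.35 [0.48613184 0.15099563 0.1082235 ] 0.6515184851778758 [ 0.09959285 -0.3571174  -0.74359009] [-0.02183235  0.01659822  0.01153064]
```

View pics/w11.png

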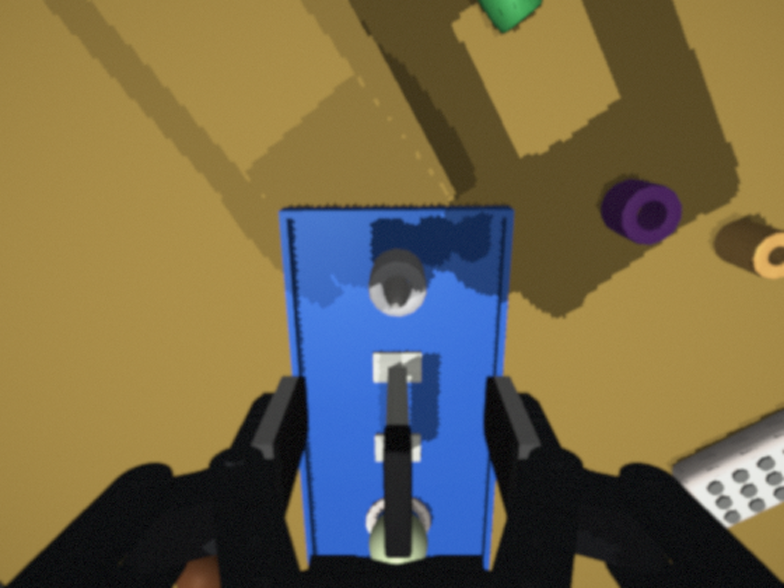

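View pics/sd11.png

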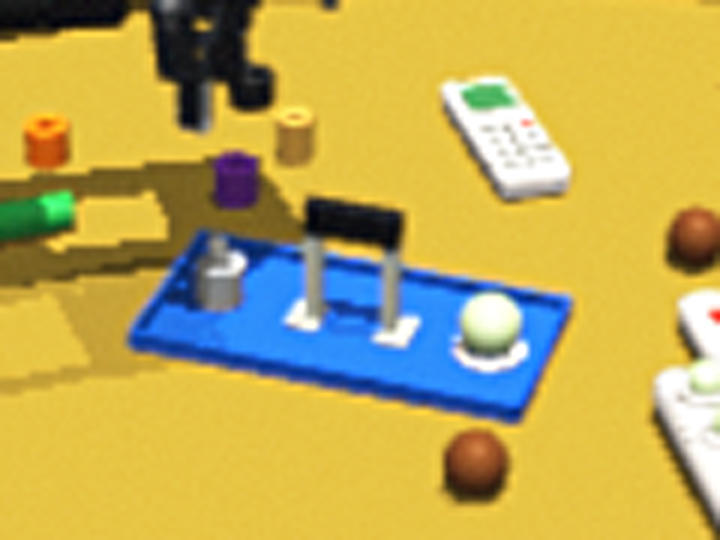

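View pics/sc11.png

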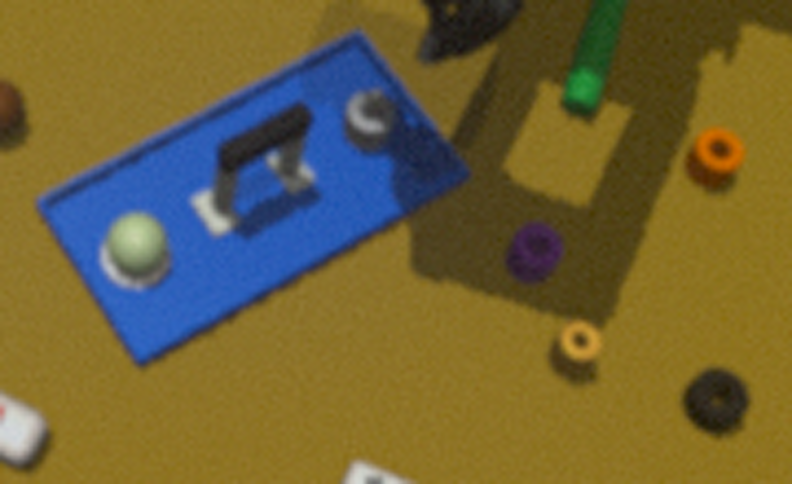

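Run:
```python
from h import *; import pickle
s,d=pickle.load(open("w11.pkl","rb"))
q=s["tool_rot"]; R=Ro.from_quat([q[1],q[2],q[3],q[0]]).as_matrix()
f=lambda uv,z:(R.T@(plane(d,[np.array(uv)/1.4],z,s)[0]-s["ee_pos"])*1000).round(2)
print("bar near end top",f((397.5,436),.095),"far",f((398,555),.095))
print("rim corners",f((282,208),.014),f((512,208),.014), "left edge low",f((309,554),.014),f((490,554),.014))
print("sleeve top",f((397.5,289),.035))
go(s,(.5667,.1052,.108),60)
```

```text
bar near end top [-51.38   1.21  13.14] far [-121.23    1.53   13.03]
rim corners [ 38.57 -62.08  94.37] [38.56 64.25 94.19] left edge low [-206.95  -61.13   93.98] [-206.7    67.17   93.8 ]
sleeve top [-1.25  1.36 73.22]
shift [-92.7   0.7   0.1] rot [-0.08 -0.09 -0.03]
```

>>> play_rows:
  targets:
    - [-25,0,0,0,0,0]
    - [-55,1,0,0,0,0]
    - [-80,1,0,0,0,0]
    - [-91,1.3,0,0,0,0]
    - [-91,1.3,15,0,0,0]
    - [-91,1.3,30,0,0,0]
    - [-91,1.3,40,0,0,0]
    - [-91,1.3,40,0,0,0]
    - [-91,1.3,40,0,0,0]
  fingers: 50

```text
time_s: 14.4
ee_pos: [0.5662, 0.107, 0.0691]
tool_rot: [-0.0, 0.259, 0.966, -0.0]
wrist_force: [0.1, 0.6, 0.4]
finger_gap: 0.585
```

Run:
```python
from h import *; from plant import r
import pickle
s=r.sense(); d=r.snapshot("wrist"); save("w12",d["img"],None,1.4)
print(s["time_s"],s["ee_pos"],s["finger_gap"],s["wrist_force"])
go(s,(.5667,.1052,.025),60)
e=r.snapshot("side"); save("sd12",e["img"],(220,160,340,250),6)
```

```text
14.4 [0.56622071 0.10697176 0.06905452] 0.5848501474361022 [0.05425652 0.55497644 0.40251665]
shift [-1.3 -1.3 44.1] rot [-0.03 -0.04 -0.02]
```

View pics/w12.png

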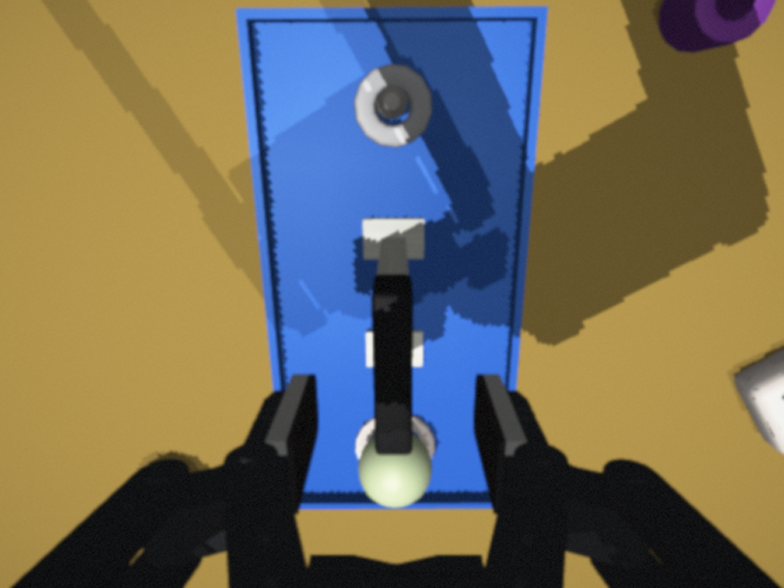

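View pics/sd12.png

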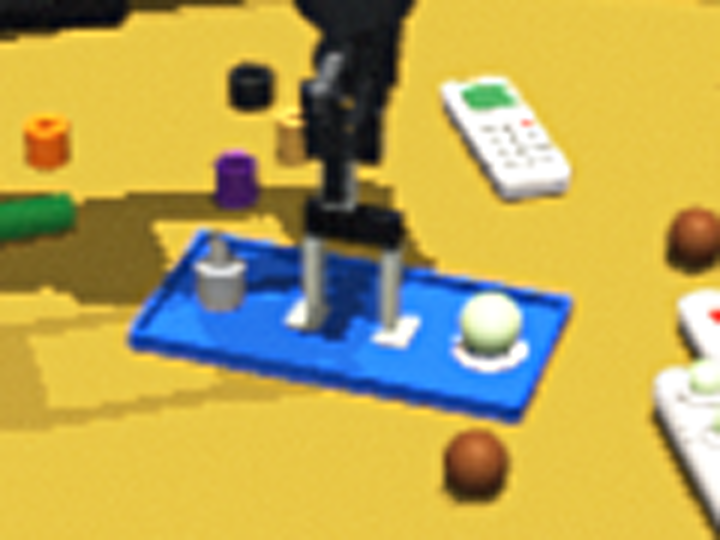

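Run:
```python
from h import *; from plant import r
s=r.sense(); d=r.snapshot("wrist")
q=s["tool_rot"]; R=Ro.from_quat([q[1],q[2],q[3],q[0]]).as_matrix()
f=lambda uv,z:(R.T@(plane(d,[np.array(uv)/1.4],z,s)[0]-s["ee_pos"])*1000).round(2)
print(f((393,277),.095),f((393,291),.095),f((394,452),.095))
```

```text
[ 36.49  -0.47 -25.23] [ 31.68  -0.48 -25.22] [-31.2   -0.24 -25.17]
```

>>> play_rows:
  targets:
    - [1,-0.4,8,0,0,0]
    - [1,-0.4,18,0,0,0]
    - [1,-0.4,28,0,0,0]
    - [1,-0.4,37,0,0,0]
    - [1,-0.4,43,0,0,0]
    - [1,-0.4,44,0,0,0]
    - [1,-0.4,44,0,0,0]
    - [1,-0.4,44,0,0,0]

```text
time_s: 15.35
ee_pos: [0.5659, 0.107, 0.0254]
tool_rot: [0.0, 0.259, 0.966, 0.0]
wrist_force: [-0.1, 0.6, -0.0]
finger_gap: 0.585
```

>>> play_rows:
  targets:
    - [0,0,0,0,0,0]
    - [0,0,0,0,0,0]
    - [0,0,0,0,0,0]
    - [0,0,0,0,0,0]
    - [0,0,0,0,0,0]
    - [0,0,0,0,0,0]
    - [0,0,0,0,0,0]
    - [0,0,0,0,0,0]
    - [0,0,0,0,0,0]
  fingers: 2
  grip_force: 90

```text
time_s: 16.25
ee_pos: [0.5657, 0.1068, 0.0256]
tool_rot: [0.0, 0.259, 0.966, -0.0]
wrist_force: [-1.2, -1.4, 4.9]
finger_gap: 0.149
```

Run:
```python
from h import *; from plant import r
s=r.sense(); d=r.snapshot("wrist"); save("w13",d["img"],None,1.4)
print(s["time_s"],s["ee_pos"],s["finger_gap"]*85.4,s["wrist_force"],s["torque"])
e=r.snapshot("side"); save("sd13",e["img"],(220,160,340,250),6)
```

```text
16.25 [0.56574742 0.10680358 0.02558598] 12.752904123530694 [-1.20241882 -1.39726785  4.94656518] [-0.20843299  0.12024561  0.13004406]
```

View pics/w13.png

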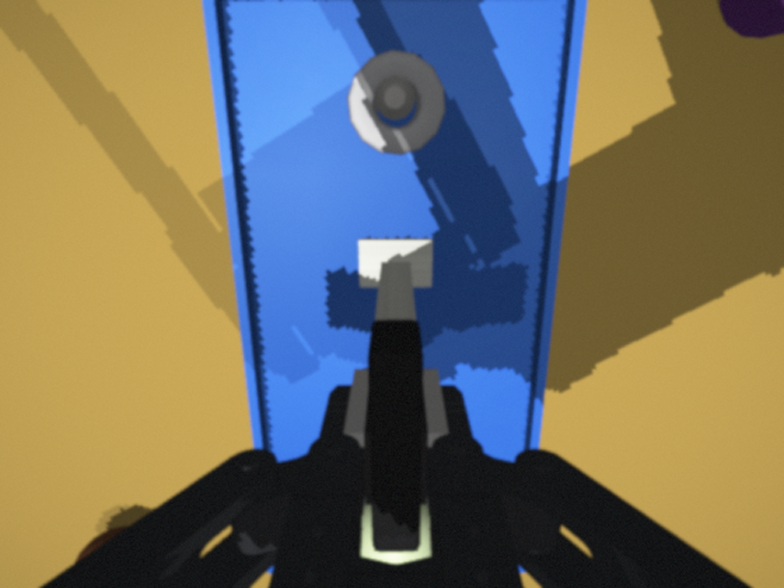

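View pics/sd13.png

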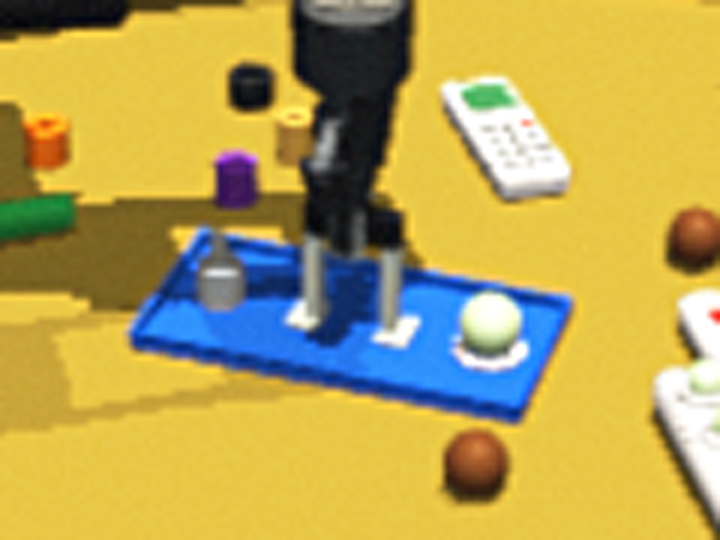

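Gripped (12.8 mm reading on the 14 mm bar). Before lifting, I'll measure the carriage middle properly.

Run:
```python
from h import *; import pickle
D=pickle.load(open("d0.pkl","rb")); S,P=D["scene"],D["side"]
c=lambda x,y:(140+(x+.5)/5-.5,110+(y+.5)/5-.5)
e=lambda x,y:(230+(x+.5)/5-.5,250+(y+.5)/5-.5)
def T(u,v):
    o1,r1=rays(S,[u]);o2,r2=rays(P,[v]);X=tri([(o1,r1[0]),(o2,r2[0])]); print(X.round(4),(proj(S,X)-u).round(1)); return X
A=T(c(384,160),e(229,122)); C=T(c(184,257),e(460,165)); B=T(c(290,300),e(411,84)); b=T(c(285,145),e(268,235))
print("diag mid",(A+C)/2, "other",(B+b)/2, "sides",np.linalg.norm(A-B),np.linalg.norm(B-C))
r_=np.array([T(c(303,37),e(122,355)),T(c(537,120),e(48,145)),T(c(40,390),e(645,235)),T(c(300,500),e(525,52))]);print("rail mid",r_.mean(0), np.linalg.norm(r_[0]-r_[2]),np.linalg.norm(r_[0]-r_[1]))
```

```text
[ 0.4722 -0.306   0.0723] [[-0.4  0.3]]
[ 0.5964 -0.3695  0.0728] [[-0.6  0.4]]
[ 0.5887 -0.2941  0.0719] [[-0.3  0.2]]
[ 0.4803 -0.3817  0.0505] [[-0.4  0.3]]
diag mid [ 0.53431056 -0.33772012  0.07254014] other [ 0.53446695 -0.33791151  0.06120013] sides 0.11705299503506725 0.07575595110873097
[ 0.3858 -0.4391  0.0322] [[-0.3  0.2]]
[ 0.3678 -0.2605  0.0311] [[-0.3  0.3]]
[ 0.7015 -0.4101  0.0336] [[-0.5  0.2]]
[ 0.6843 -0.2294  0.0286] [[-0.8  0.5]]
rail mid [ 0.5348227  -0.33478268  0.03138456] 0.317054682369969 0.17953776537080823
```

>>> play_rows:
  targets:
    - [0,0,-2,0,0,0]
    - [0,0,-6,0,0,0]
    - [0,0,-12,0,0,0]
    - [0,0,-20,0,0,0]
    - [0,0,-30,0,0,0]
    - [0,0,-42,0,0,0]
    - [0,0,-54,0,0,0]
    - [0,0,-66,0,0,0]
    - [0,0,-75,0,0,0]
    - [0,0,-80,0,0,0]
    - [0,0,-80,0,0,0]
    - [0,0,-80,0,0,0]

```text
time_s: 17.55
ee_pos: [0.5653, 0.1069, 0.105]
tool_rot: [-0.0, 0.259, 0.966, -0.0]
wrist_force: [0.3, 0.0, -5.5]
finger_gap: 0.149
```

Run:
```python
from h import *; from plant import r
s=r.sense(); d=r.snapshot("wrist"); save("w14",d["img"],None,1.4)
print(s["time_s"],s["ee_pos"],s["finger_gap"]*85.4,s["wrist_force"],s["torque"])
e=r.snapshot("side"); save("sd14",e["img"],(220,140,340,230),6)
```

```text
17.55 [0.56531161 0.10689562 0.10498903] 12.701295321797877 [ 0.29160074  0.01324133 -5.49543032] [ 0.03465401  0.10293001 -0.01418697]
```

View pics/sd14.png

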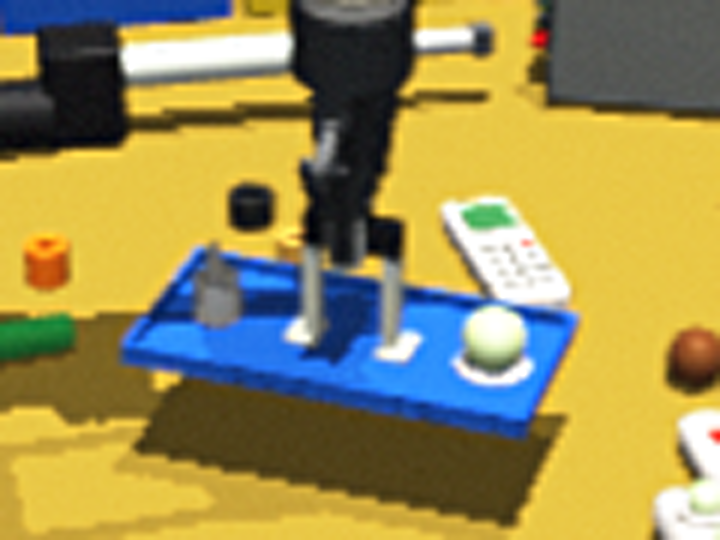

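View pics/w14.png

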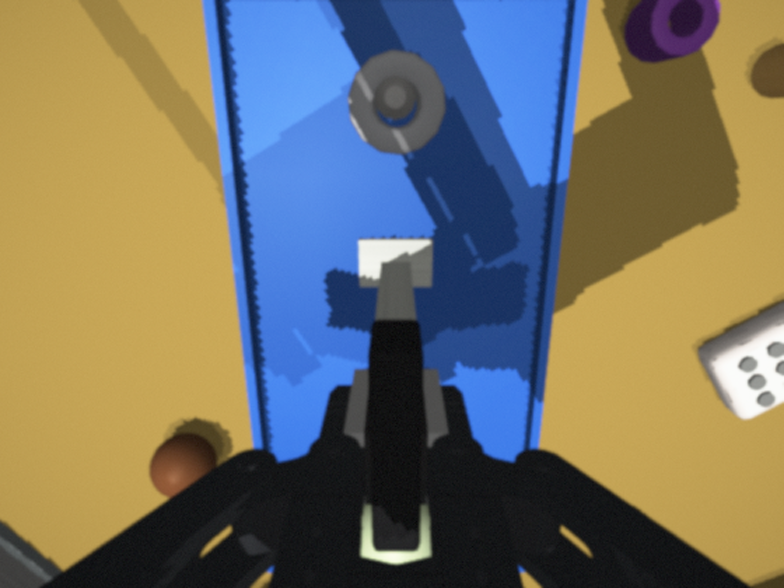

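Held level: the wrist view is unchanged by the lift. Carriage middle is about (0.534, -0.337); domes and rails agree to 3 mm. Carrying smoothly now.

>>> play_rows:
  targets:
    - [-1.3,-2.7,-3,0,0,0]
    - [-3.9,-8.1,-8,0,0,0]
    - [-7.9,-16.2,-16,0,0,0]
    - [-13.1,-27,-26,0,0,0]
    - [-20.1,-41.4,-38,0,0,0]
    - [-28,-57.6,-50,0,0,0]
    - [-36,-74,-62,0,0,0]
    - [-43,-88.5,-74,0,0,0]
    - [-49,-101,-84,0,0,0]
    - [-53.5,-110,-93,0,0,0]
    - [-56,-115.5,-100,0,0,0]
    - [-57,-117,-104,0,0,0]

```text
time_s: 18.85
ee_pos: [0.5566, -0.0235, 0.2099]
tool_rot: [0.0, 0.259, 0.966, 0.0]
wrist_force: [0.4, 0.7, -5.5]
finger_gap: 0.148
```

Run:
```python
from h import *; from plant import r
s=r.sense(); d=r.snapshot("wrist"); save("w15",d["img"],None,1)
print(s["time_s"],s["ee_pos"],s["tool_rot"],s["finger_gap"]*85.4,s["wrist_force"],s["torque"])
e=r.snapshot("side"); save("sd15",e["img"])
go(s,(.534,-.337,.2116),60)
```

```text
18.85 [ 0.55655034 -0.02348637  0.20991991] [2.61962955e-04 2.59366526e-01 9.65778927e-01 2.19419202e-05] 12.662252626852135 [ 0.42585945  0.68195263 -5.47679368] [0.0637546  0.02062019 0.04272061]
shift [-137.5 -282.6   -1.7] rot [ 0.01  0.03 -0.06]
```

View pics/sd15.png

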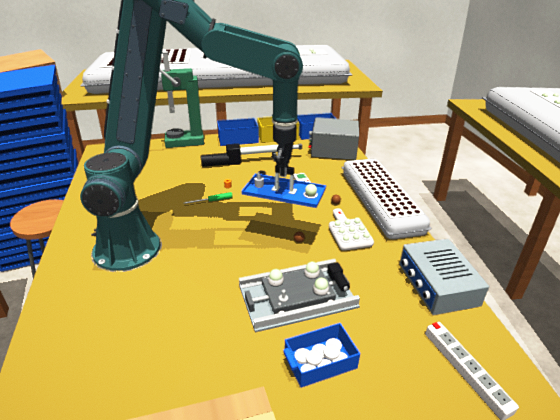

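>>> play_rows:
  targets:
    - [-1.8,-3.6,0,0,0,0]
    - [-5.3,-10.8,0,0,0,0]
    - [-10.5,-21.6,-1,0,0,0]
    - [-17.5,-36,-1,0,0,0]
    - [-25.4,-52.2,-1,0,0,0]
    - [-34.2,-70.2,-2,0,0,0]
    - [-43,-88.2,-2,0,0,0]
    - [-51.7,-106.2,-2,0,0,0]
    - [-60.5,-124.2,-2,0,0,0]
    - [-67.5,-138.6,-2,0,0,0]
    - [-71.9,-147.6,-2,0,0,0]
    - [-73.5,-151,-2,0,0,0]

```text
time_s: 20.15
ee_pos: [0.5443, -0.1918, 0.2111]
tool_rot: [-0.0, 0.26, 0.966, -0.0]
wrist_force: [0.7, 0.0, -5.4]
finger_gap: 0.145
```

>>> play_rows:
  targets:
    - [-1.8,-3.6,0,0,0,0]
    - [-5.3,-10.8,0,0,0,0]
    - [-10.5,-21.6,0,0,0,0]
    - [-17.5,-36,0,0,0,0]
    - [-25.4,-52.2,0,0,0,0]
    - [-34.2,-70.2,0,0,0,0]
    - [-43,-88.2,0,0,0,0]
    - [-50.5,-104,0,0,0,0]
    - [-56.5,-116,0,0,0,0]
    - [-61,-125.5,0,0,0,0]
    - [-63.2,-130,0,0,0,0]
    - [-64,-131.5,0,0,0,0]

```text
time_s: 21.35
ee_pos: [0.534, -0.3366, 0.2111]
tool_rot: [-0.0, 0.259, 0.966, 0.0]
wrist_force: [-0.5, 0.4, -5.5]
finger_gap: 0.148
```

>>> play_rows:
  targets:
    - [0,0,0,0,0,0]
    - [0,0,0,0,0,0]
    - [0,0,0,0,0,0]
    - [0,0,0,0,0,0]

```text
time_s: 21.75
ee_pos: [0.5342, -0.3358, 0.2113]
tool_rot: [0.0, 0.259, 0.966, 0.0]
wrist_force: [0.3, 0.3, -5.0]
finger_gap: 0.147
```

Run:
```python
from h import *; from plant import r
import pickle
s=r.sense(); d=r.snapshot("wrist"); save("w16",d["img"],None,1.4)
print(s["time_s"],s["ee_pos"],s["tool_rot"],s["finger_gap"]*85.4,s["wrist_force"],s["torque"])
e=r.snapshot("side"); save("sd16",e["img"],(210,160,400,340),4)
f=r.snapshot("scene"); save("sc16",f["img"],(100,60,300,230),4)
pickle.dump({"w":d,"s":s,"side":e,"scene":f},open("d16.pkl","wb"))
go(s,(.534,-.337,.2116),60)
```

```text
21.75 [ 0.53419733 -0.33575288  0.21132897] [1.01355652e-05 2.58746405e-01 9.65945287e-01 5.31591159e-07] 12.529355199695518 [ 0.25805466  0.27943043 -5.01387584] [-0.02408808 -0.01030789  0.06522053]
shift [-0.5 -1.2 -0.3] rot [0.   0.   0.01]
```

View pics/sd16.png

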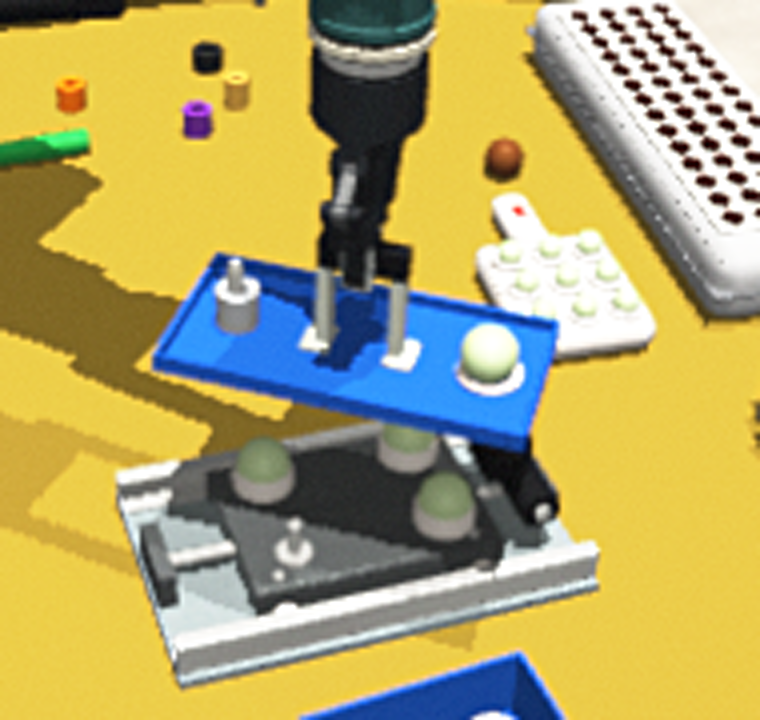

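View pics/sc16.png

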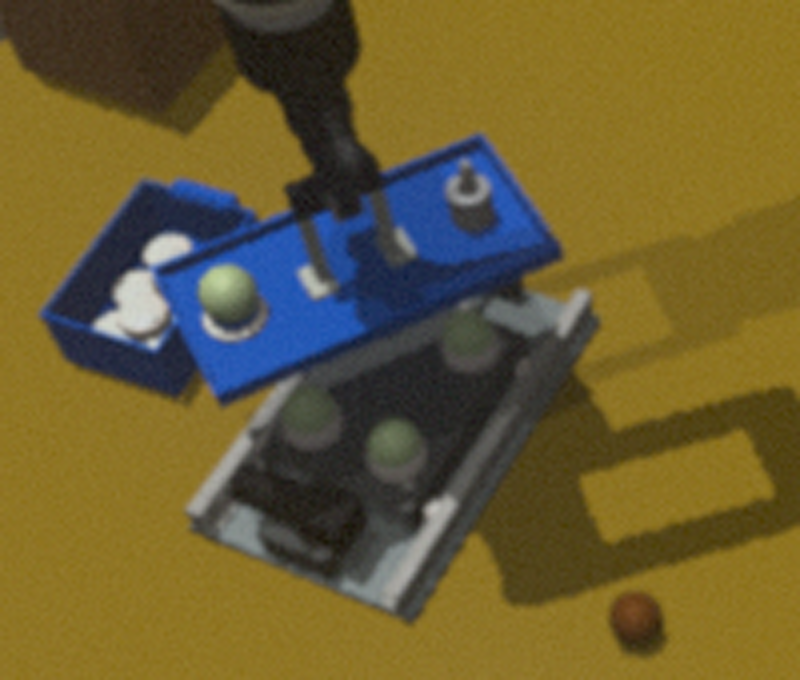

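View pics/w16.png

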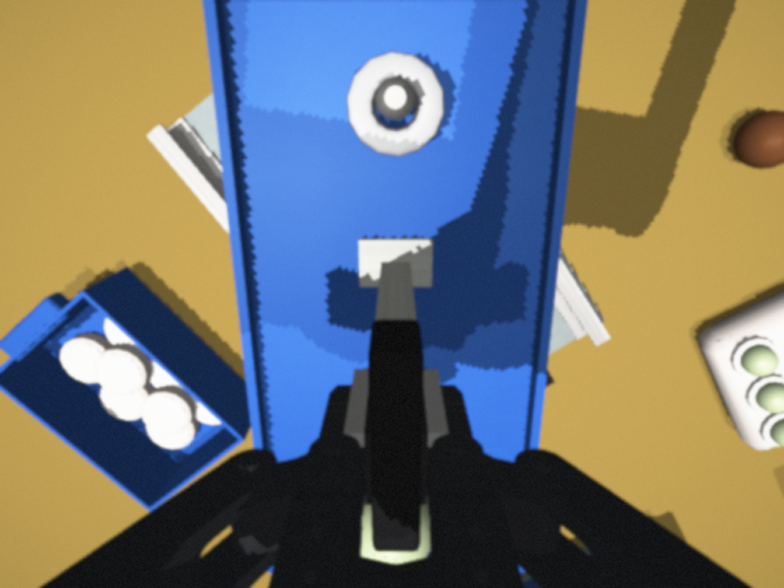

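Run:
```python
from h import *; import pickle
D=pickle.load(open("d16.pkl","rb")); S,P=D["scene"],D["side"]
c=lambda x,y:(100+(x+.5)/4-.5,60+(y+.5)/4-.5)
e=lambda x,y:(210+(x+.5)/4-.5,160+(y+.5)/4-.5)
def T(n,u,v):
    o1,r1=rays(S,[u]);o2,r2=rays(P,[v]);X=tri([(o1,r1[0]),(o2,r2[0])]); print(n,X.round(4),(proj(S,X)-u).round(1)); return X
b=T("ball",c(228,294),e(489,352)); p=T("tip",c(466,163),e(236,261)); print("xy mid",(b+p)[:2]/2,np.linalg.norm((b-p)[:2]))
for n,u,v in(("far",(480,136),(220,256)),("c2",(562,250),(557,322)),):pass
from plant import r
print(r.sense()["dq"].round(4))
```

```text
ball [ 0.6129 -0.384   0.2113] [[-0.3  0.2]]
tip [ 0.4558 -0.2898  0.2434] [[-0.5  0.4]]
xy mid [ 0.53433704 -0.33692229] 0.18321878541419934
[-0.0037  0.0019 -0.001  -0.0023  0.0019  0.0016]
```

Ball at z 0.211 and pin tip at 0.243, against 0.211 and 0.244 expected for a level tray with its underside at 0.186. The tray centre is at (0.534, -0.337), the carriage middle. Handing in.

Run:
```python
from plant import r
print(r.close_job())
```

```text
the job is handed in; nothing more can be done
None
```

The aluminium sleeve is all the way down on the tray's pin and released. The tray is held level and still over the middle of the carriage, with the ball in its pocket. I handed the job in at about 22 s.

**Last checks:**
- **Position:** the tray centre measured (0.534, -0.337), which matches the carriage middle found from the domes. The rails put the middle about 3 mm away in y.
- **Height:** the ball measured 0.211 m and the pin tip 0.243 m, so the tray's underside is about 0.186 m up, 100 mm above the domes.
- **Level and grip:** those two heights also agree with a level tray. In the wrist picture the tray sat the same in the gripper as before the lift. The grip was steady and the wrist carried about 5 N, the weight expected for the loaded tray.
- **Sleeve:** the pictures show it standing on the tray floor with the pin through its bore. It met the floor with 5.7 N at the expected height.
- **Bystanders:** none appeared moved in the last pictures, though I only checked that by eye.

**What disagreed:**
- **Fingertips:** they really sit about 35–40 mm behind the reported TCP. My first grasp closed on air just above the sleeve; I corrected for this and grasped again.
- **Handle grip:** the gripper read 12.5–12.8 mm on the 14 mm handle bar.

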